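# Raise the lens table two counted turns past the slack

## Task

Set the lens in its brass cell down in the round nest of the elevating stand and let go of it. Then wind the stand's handwheel clockwise by its crank handle with a light hand: first take up the slack until you feel the screw bite, then raise the table by two full turns counted from there, without overrunning, and leave it so. Do not knock the other things about.

Things in the scene. Friction and masses are not known exactly. Their poses are not given: they have to be found in the camera images.
- lens_center (a point): The crystal lens in its plain brass cell: an upright round barrel 44 mm across and 30 mm tall, about 0.16 kg, a domed glass set in its top end, standing on the desk. The point is its centre, 15 mm above its foot; z is its axis, upward. Grip it across the barrel.
- lens_foot (a point): The same lens cell: the centre of its underside.
- lens: The same lens cell as a whole; origin at the centre of its underside, z along its axis, upward.
- nest (a point): Centre of the floor of the round brass nest on the table of the elevating stand, open upward: 47 mm wide at the floor, flaring to about 54 mm at the rim, 9 mm deep. z is up. The table is an iron arm that moves only up and down, 4 mm for each turn of the screw; it starts on its lower stop.
- stand: Iron elevating stand, bolted to the desk: foot 120 x 112 mm, two guide rods, a screw spindle between them, a bridge on top at 118 to 134 mm and the handwheel above. Origin on the desk under the screw axis; z up; y points along the table arm to the nest, which is 150 mm from the screw axis.
- wheel_hub (a point): Centre of the brass handwheel on the screw axis, 150 mm above the desk; rim 100 mm across, axis vertical. Clockwise from above raises the table. The wheel has lost motion: turned clockwise from where it stands it runs loose (under 1 N at the handle) for an unknown part of a turn, up to half, then its dog meets the screw and drags at about 8 N, half that at a pause. The screw stays as left.
- wheel: The same handwheel with its crank handle; origin on the screw axis at the underside of the wheel's hub, z up; its x axis points from the hub to the crank handle.
- crank_handle (a point): The upright black crank handle on the rim of the handwheel, 45 mm from the screw axis: a round grip 16 mm across, 39 mm tall, that spins freely on its thin pin, which bends if the fingers squeeze and push it with over 80 N in all (both fingers added up). The point is on its axis, 20 mm above its lower end; nothing else on the wheel stands higher than its lower end.
- insulator: Bystander: white porcelain insulator knob, 38 mm across, 47 mm tall, near the lens. Origin under its centre.
- depth_gauge: Bystander: steel depth gauge lying flat, beam 150 mm, foot 90 mm. Origin under the middle of the foot; x along the beam.
- spare_ring: Bystander: flat brass retaining ring 48 mm across, 8 mm tall, near the stand. Origin under its centre.
- eyepiece: Bystander: brass eyepiece standing on end, 40 mm across, 47 mm tall. Origin under its centre.
- screwdriver: Bystander: screwdriver with a wooden handle, 160 mm long, lying. Origin under its middle; x along it to the tip.
- loupe: Bystander: flat hand loupe, brass ring 52 mm across with a wooden handle to its -x side. Origin under the centre of the ring.
Things that resemble listed ones, but are neither listed nor needed, are in the scene too. Leave any red or turquoise look-alike of the lens alone.

How it is judged:
On the way, in this order (a step that is already met when the one before it is completed fails the run):
1. the lens sits in the nest, let go (horizontal distance between lens_foot and nest below 0.004 m and z of lens_foot in the frame of nest below 0.002 m and angle between lens_foot's own z axis and vertical below 0.06 rad and contact force between the fingers and lens below 0.1 N and distance of nest from where it was at the start of the episode below 0.001 m), for 0.2 s.
2. the slack is taken up and the table has begun to rise (distance of nest from where it was at the start of the episode above 0.0015 m), for 0.1 s.
At the end, for the whole second after the job is handed in: The table stands two turns of the screw, 8 mm, higher than at the start (within 0.5 mm, an eighth of a turn), the lens cell stands upright and at rest on the floor of the nest, within 4 mm of its centre, and everything is let go (distance of nest from where it was at the start of the episode between 0.0075 and 0.0085 m and horizontal distance between lens_foot and nest below 0.004 m and z of lens_foot in the frame of nest below 0.002 m and angle between lens_foot's own z axis and vertical below 0.06 rad and linear speed of lens below 0.01 m/s); the robot touches nothing.
It fails at once if the crank handle or wheel was forced: over 80 N from the fingers in all (contact force between the fingers and wheel above 80 N).
It fails at once if the table was wound more than a quarter turn past its two turns (distance of nest from where it was at the start of the episode above 0.009 m).
It fails at once if another thing on the desk was knocked away by more than 25 mm (distance of any of insulator, depth_gauge, spare_ring, eyepiece, screwdriver, loupe from where it was at the start of the episode above 0.025 m).
It also fails if it takes over 72 s, if anything falls off the work surface, if the arm or the gripper's body presses on something with over 40 N, if the wrist force passes 120 N, or if a joint passes its speed limit or range.

## Robot

A 7-joint arm with a two-finger parallel gripper is mounted at the origin on the work surface. World frame = base frame: x ahead of the robot, y to its left, z up, the work surface at z = 0. Lengths are in m, angles in rad, forces in N, time in s.
With the tool pointing down it reaches from about 0.425 to 0.925 m from the base axis. Payload 6.8 kg.
Tool frame: the origin (TCP) lies at the very end of the fingers, on their centre line; the grasp point (between the pads) lies 19 mm behind it; z points along the fingers, y is the direction in which the jaws open and shut (so a half turn about z gives the same grasp; the last joint's range is limited). The gripper opens to 85 mm and grips with 20 to 120 N. Pads are 22 mm wide; open, the fingers measure 114 mm over their backs; the gripper's body (76 mm by 85 mm) begins 54 mm behind the grasp point. The pads swing forward as they close: fully open they stand 13 mm farther back than shut.
Start: joints at [-1.314, 0.477, 0.022, 1.555, -0.011, 1.109, -0.083], TCP at [0.241, 0.631, 0.231] pointing down, gripper open.
Joint ranges: [-2.96, 2.96], [-0.34, 2.1], [-1.41, 1.46], [0.24, 2.44], [-1.37, 4.51], [0.17, 1.92], [-2.96, 2.96]. Speed limits (rad/s): [2.39, 2.39, 3.14, 3.14, 3.14, 3.14, 3.14].

## Interface

Orientations are given as a rotation vector (axis times angle).
In Python, from bench import monitor, viewer, job gives the robot as it stands. The module is installed in compiled form; this text tells all that it offers.
- The arm moves only by the tool drive_tool, never from a script. Its argument "commands" is a list of rows, each an object with "linear": the shift along the tool's x, y, z in m, a list of three; "dr": the turn, a rotation vector about the tool's x, y, z in degrees, a list of three; "jaw": the closure, from 0 (fully open) to 1 (shut). A call has 1 to 8 rows; each row shifts and turns the pose as measured when the row begins, along the tool's axes as they then stand; what a row does not reach is not made up. A row lasts 1/8 s, in which the tool goes at most 62.5 mm and 10.7 degrees, less where a joint would pass 70% of its speed; a pose out of reach is approached as far as the arm can. A call is refused whole if a number of a shift passes 0.0625 or a number of a turn 10.7, either way. A call with a gripper value outside its range is refused whole. The fingers move at their own pace and stop on an object; "force" is the grip in N (left out, the last holds). Time passes only in rows, so rows that do not move let the fingers close. It gives the time, the measured TCP pose, the force and the opening at its end, in the units of the state.
- monitor.get_obs(): the state, without advancing time (a new reading comes with each control period).
- viewer.grab_frame(name): name is "scene" or "top"; returns the picture (420x560x3 uint8, red, green, blue); there is no depth.
- viewer.calibration(name): a dict with "K" (3x3 intrinsics, pixels), "k1" (the pictures are not rectified: a ray, as slopes to the right and down, at radius r is drawn at 1 + k1 r^2 times it, then the intrinsics apply), "R" (3x3) and "t" (3): a world point X has camera coordinates R X + t. Camera axes: x right, y down, z forward; pixel columns grow to the right and rows downward; lengths in m; the calibration is good to about 2 mm. A picture is of the moment at which its call begins. calibration takes no time and is no camera call.
- job.hand_in(): hands the job in, once; it reports no verdict.
The state is a dict: "clock": time; "joints": joint angles; "qvel": joint speeds; "tau": joint torques, N m; "tcp_pos": TCP position; "orientation": TCP orientation; "contact_force": force on the tool from outside, world axes, zero at the start; "moment": the same for the moment, N m; "grip_width": finger opening in m.
Only numpy, scipy, OpenCV 4.12 (cv2) and the standard library are available. Lean on these libraries where they do the work, as an engineer would, in place of code of your own. Each camera call takes 0.05 s, during which the arm holds its last target.

## Working session

There is one attempt and no reset: what is moved stays moved. The work goes in short steps, Python scripts to look and compute and a tool call to move; the robot and the scene stay as the last step left them, time stands still between calls to the robot, and variables do not carry over. Pictures are saved under pics/ and viewed, and the job is handed in when it is done.

Besides the shell and the picture viewer there is one more tool, called after ">>>" as name(argument=value, ...) on one line, values as JSON. drive_tool: Moves the arm, as the interface text tells. Its arguments: {"type":"object","properties":{"commands":{"type":"array"},"force":{"type":"number"}},"required":["commands"]}

```bash
mkdir -p pics; python3 - <<'E'
from bench import monitor, viewer, job
import cv2,numpy as np
print(monitor.get_obs())
for n in("scene","top"):
    cv2.imwrite(f"pics/{n}0.png",viewer.grab_frame(n)[:,:,::-1]); print(viewer.calibration(n))
E
```

```text
{'clock': 0.0, 'joints': array([-1.31409517,  0.47778407,  0.02233557,  1.55648338, -0.01153029,
        1.10927967, -0.08306474]), 'qvel': array([ 0.00056222,  0.00090867, -0.00032783, -0.00105273, -0.0008609 ,
        0.00114398,  0.00033528]), 'tau': array([-7.37065384e-04, -5.96452081e+01,  1.60771105e+00, -2.81202382e+01,
        1.25282840e-02,  9.33377742e-03,  1.09648363e-05]), 'tcp_pos': array([0.24060442, 0.63001612, 0.23032289]), 'orientation': array([-5.69742805e-01, -3.08926695e+00,  2.84735024e-03]), 'contact_force': array([ 0.20271341,  0.41381664, -0.30276615]), 'moment': array([-0.03216226,  0.05650936, -0.00254541]), 'grip_width': 0.08547422863665056}
{'K': array([[385.13894219,   0.        , 282.16737384],
       [  0.        , 385.13894219, 213.13542239],
       [  0.        ,   0.        ,   1.        ]]), 'k1': 0.028194631340191775, 'R': array([[-0.04573677,  0.99883982, -0.0150718 ],
       [ 0.66774339,  0.01934734, -0.74414007],
       [-0.74298514, -0.04409866, -0.66785357]]), 't': array([ 0.07504063, -0.26123615,  1.40103832])}
{'K': array([[529.84890808,   0.        , 286.16148069],
       [  0.        , 529.84890808, 211.30400973],
       [  0.        ,   0.        ,   1.        ]]), 'k1': 0.0647416219291379, 'R': array([[ 1.08596802e-02, -9.99941020e-01, -1.52326610e-04],
       [-9.81871802e-01, -1.06346136e-02, -1.89247639e-01],
       [ 1.89234858e-01,  2.20473405e-03, -9.81929380e-01]]), 't': array([-0.02836419,  0.5929107 ,  1.13609161])}
```

View pics/scene0.png

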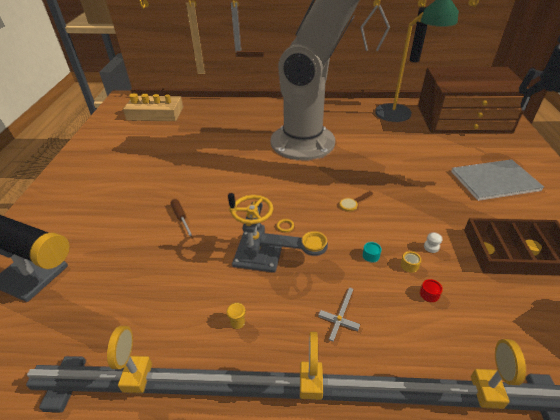

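View pics/top0.png

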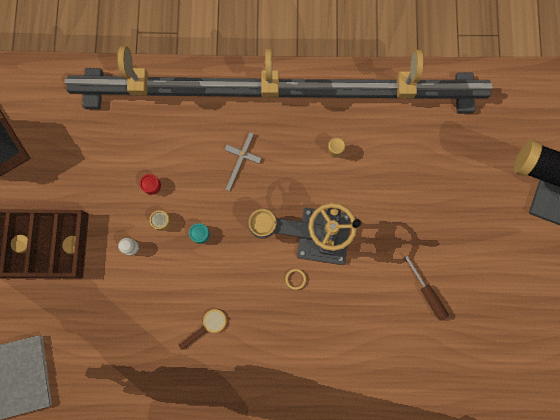

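```bash
cat > h.py <<'E'
import cv2,numpy as np
from bench import monitor, viewer, job
def ray(n,px):
    c=viewer.calibration(n); u=cv2.undistortPoints(np.array([[px]],float),c["K"],np.array([c["k1"],0,0,0]))[0,0]
    return -c["R"].T@c["t"], c["R"].T@np.array([u[0],u[1],1.])
def plane(n,px,z):
    o,d=ray(n,px); return o+d*(z-o[2])/d[2]
def two(pa,pb):
    o1,d1=ray("scene",pa);o2,d2=ray("top",pb); d1=d1/np.linalg.norm(d1);d2=d2/np.linalg.norm(d2)
    s=np.linalg.lstsq(np.c_[d1,-d2],o2-o1,rcond=None)[0]; a=o1+s[0]*d1;b=o2+s[1]*d2
    return (a+b)/2,np.linalg.norm(a-b)
def proj(n,X):
    c=viewer.calibration(n); return cv2.projectPoints(np.array([X],float),cv2.Rodrigues(c["R"])[0],c["t"],c["K"],np.array([c["k1"],0,0,0]))[0][0,0]
E
python3 - <<'E'
from h import *
s=cv2.imread("pics/scene0.png");t=cv2.imread("pics/top0.png")
def crop(im,x,y,w,h,f): return cv2.resize(im[y:y+h,x:x+w],None,fx=f,fy=f,interpolation=cv2.INTER_CUBIC)
cv2.imwrite("pics/c1.png",np.vstack([crop(t,120,160,260,120,3)[:300],crop(s,220,180,260,100,3)[:300]]))
a=crop(t,130,170,100,100,4); b=crop(s,360,220,100,100,4); cv2.imwrite("pics/c2.png",np.hstack([a,b]))
a=crop(t,235,180,140,100,5);cv2.imwrite("pics/c3.png",a)
a=crop(s,215,180,140,100,5);cv2.imwrite("pics/c4.png",a)
E
```

```text
(no output)
```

View pics/c2.png

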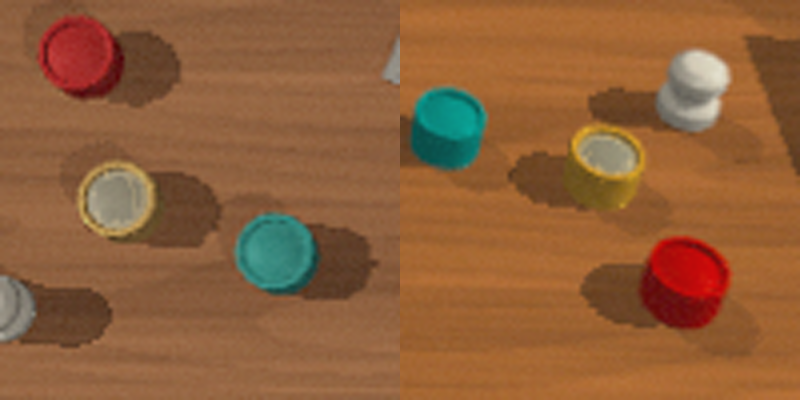

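View pics/c3.png

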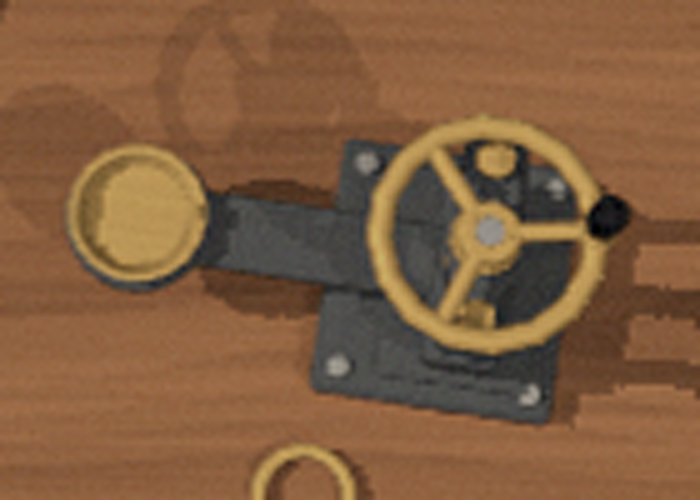

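View pics/c4.png

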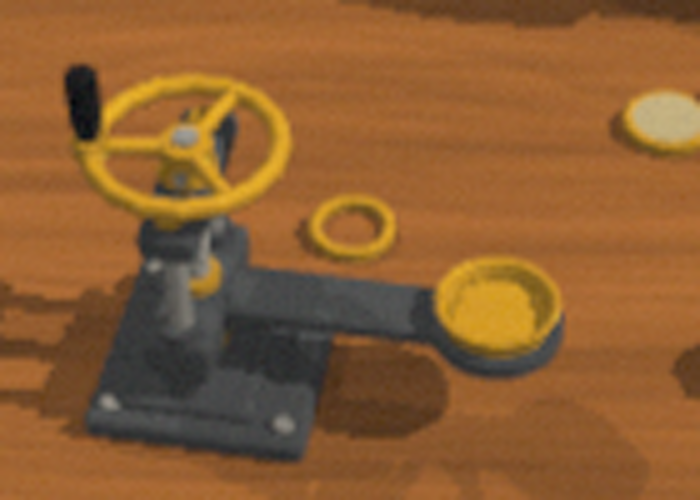

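```bash
python3 - <<'E'
from h import *
s=cv2.imread("pics/scene0.png");t=cv2.imread("pics/top0.png")
def mask(im,x,y,w,h,brass=True):
    hsv=cv2.cvtColor(im,cv2.COLOR_BGR2HSV)
    m=cv2.inRange(hsv,(18,90,90),(35,255,255)) if brass else cv2.inRange(hsv,(0,0,0),(179,255,45))
    o=np.zeros_like(m);o[y:y+h,x:x+w]=m[y:y+h,x:x+w];return o
def el(m):
    c=max(cv2.findContours(m,cv2.RETR_EXTERNAL,cv2.CHAIN_APPROX_NONE)[0],key=cv2.contourArea)
    return cv2.fitEllipse(cv2.convexHull(c)),cv2.boundingRect(c)
for nm,n,im,a in [("lens","top",t,(140,200,40,45)),("lens","scene",s,(398,245,30,35)),("nest","top",t,(244,200,36,45)),("nest","scene",s,(298,228,34,40)),("wheel","top",t,(305,198,56,60)),("wheel","scene",s,(228,190,50,40))]:
    print(nm,n,el(mask(im,*a)))
E
```

```text
lens top (((159.65650939941406, 220.03585815429688), (18.680986404418945, 21.379112243652344), 108.87682342529297), (150, 211, 21, 19))
lens scene (((410.4763488769531, 261.4422302246094), (19.958988189697266, 21.983980178833008), 6.774514675140381), (401, 251, 20, 21))
nest top (((262.0161437988281, 222.25576782226562), (26.580034255981445, 27.94139289855957), 79.8339614868164), (248, 209, 29, 27))
nest scene (((314.0557861328125, 240.9680633544922), (20.1174373626709, 25.211755752563477), 95.68389129638672), (301, 231, 26, 21))
wheel top (((332.1865539550781, 226.51638793945312), (46.70121765136719, 48.312095642089844), 108.7476577758789), (308, 203, 49, 48))
wheel scene (((251.38331604003906, 209.29733276367188), (29.857133865356445, 42.94108963012695), 83.10558319091797), (229, 195, 45, 31))
```

```bash
python3 - <<'E'
from h import *
np.set_printoptions(precision=4,suppress=True)
print("lens two",two((411.3,258),(159.2,219.6)),plane("top",(159.2,219.6),.03),plane("scene",(411.3,258),.03))
print("nest",two((314.1,240.9),(262.1,222.3)))
w=two((251.6,209),(332.2,226.5));print("wheel",w, plane("top",(332.5,226.2),.157),plane("scene",(251.8,209),.157))
print("hub",two((215+186/5,180+133/5),(235+490/5,180+230/5)))
print("handle top",two((215+82/5-.3,180+70/5),(235+608/5-.5,180+214/5)))
print("foot corners",[plane("top",(235+x/5,180+y/5),0.01) for x,y in [(347,140),(312,388),(548,420)]])
for nm,p,z in [("ins",(125.5,246),.04),("turq",(198.7,233),.03),("red",(149.5,184),.03),("ring",(296,279.5),.008),("eyep",(336.5,146),.047),("loupe",(214,321),.01)]: print(nm,plane("top",p,z))
E
```

```text
lens two (array([0.5764, 0.2683, 0.026 ]), np.float64(0.0018685562550917122)) [0.5758 0.2682 0.03  ] [0.5801 0.2657 0.03  ]
nest (array([0.5657, 0.0303, 0.0669]), np.float64(0.0018840159533601074))
wheel (array([ 0.5448, -0.1186,  0.1477]), np.float64(0.002198285408844332)) [ 0.5438 -0.1173  0.157 ] [ 0.5553 -0.1175  0.157 ]
hub (array([ 0.5446, -0.1181,  0.155 ]), np.float64(0.0006825780740249953))
handle top (array([ 0.5455, -0.1621,  0.1925]), np.float64(0.002326982854733325))
foot corners [array([ 0.6105, -0.0645,  0.01  ]), array([ 0.494 , -0.0489,  0.01  ]), array([ 0.4806, -0.1572,  0.01  ])]
ins [0.5133 0.3373 0.04  ]
turq [0.5458 0.177  0.03  ]
red [0.6593 0.2952 0.03  ]
ring [ 0.4441 -0.046   0.008 ]
eyep [ 0.7507 -0.1371  0.047 ]
loupe [0.3499 0.1373 0.01  ]
```

Candidates for the lens, as top / scene pixels:
- Brass cell with pale glass (159,220) / (411,260)
- Turquoise look-alike (199,233) / (372,252)
- Red look-alike (150,184) / (431,290)
- Eyepiece (336,146) / (236,316)
- Loupe (214,321) / (348,205)
- Brass discs in the box (20,243), (70,245)

I choose the brass cell with the glass. The close crop confirms a plain brass barrel with a pale glass top. The nest rim is at (262,222) / (314,241), the hub at (333,226) / (252,207), and the black handle at (356,223) / (231,200).

First I turn the jaws so that tool y = world +x and tool x = world +y.

>>> drive_tool(commands=[{"linear":[0,0,0],"dr":[0,0,8.7],"jaw":0},{"linear":[0,0,0],"dr":[0,0,8.7],"jaw":0},{"linear":[0,0,0],"dr":[0,0,8.7],"jaw":0},{"linear":[0,0,0],"dr":[0,0,8.7],"jaw":0},{"linear":[0,0,0],"dr":[0,0,8.7],"jaw":0},{"linear":[0,0,0],"dr":[0,0,8.7],"jaw":0},{"linear":[0,0,0],"dr":[0,0,8.7],"jaw":0},{"linear":[0,0,0],"dr":[0,0,8.7],"jaw":0}], force=40)

```text
clock: 1.1
tcp_pos: [0.2396, 0.6272, 0.2256]
orientation: [2.271, 2.164, -0.015]
contact_force: [0.4, -0.1, 0.4]
grip_width: 0.0851
```

```bash
cat >> h.py <<'E'
from scipy.spatial.transform import Rotation as Ro
RT=Ro.from_matrix(np.array([[0,1,0],[1,0,0],[0,0,-1.]]))
def err(tgt):
    o=monitor.get_obs(); R=Ro.from_rotvec(o["orientation"]); np.set_printoptions(precision=4,suppress=True)
    print("tcp",o["tcp_pos"],"lin",R.inv().apply(np.array(tgt)-o["tcp_pos"]),"dr",np.degrees((R.inv()*RT).as_rotvec()),"F",o["contact_force"],"w",o["grip_width"],o["clock"])
E
python3 -c "
from h import *
err([.577,.268,.16])"
```

```text
tcp [0.2396 0.6272 0.2256] lin [-0.3419  0.3545  0.0681] dr [-0.1825  0.5834 -2.757 ] F [ 0.4499 -0.0921  0.3649] w 0.08511087570288313 1.1
```

>>> drive_tool(commands=[{"linear":[-0.045,0.047,0.004],"dr":[0,0.5,-2.7],"jaw":0},{"linear":[-0.045,0.047,0.004],"dr":[0,0,0],"jaw":0},{"linear":[-0.045,0.047,0.006],"dr":[0,0,0],"jaw":0},{"linear":[-0.045,0.047,0.006],"dr":[0,0,0],"jaw":0},{"linear":[-0.045,0.047,0.006],"dr":[0,0,0],"jaw":0},{"linear":[-0.045,0.047,0.006],"dr":[0,0,0],"jaw":0},{"linear":[-0.035,0.035,0.006],"dr":[0,0,0],"jaw":0},{"linear":[0,0,0],"dr":[0,0,0],"jaw":0}])

```text
clock: 2.1
tcp_pos: [0.5458, 0.3256, 0.1842]
orientation: [-2.218, -2.224, 0.012]
contact_force: [-0.6, 0.4, -0.5]
grip_width: 0.0853
```

```bash
python3 -c "
from h import *
err([.577,.268,.09])"
```

```text
tcp [0.5458 0.3256 0.1842] lin [-0.0572  0.0316  0.0943] dr [-0.3333  0.2929  0.1739] F [-0.6309  0.4315 -0.5052] w 0.08531545051013056 2.1
```

>>> drive_tool(commands=[{"linear":[-0.03,0.016,0.03],"dr":[-0.3,0.3,0.2],"jaw":0},{"linear":[-0.029,0.016,0.03],"dr":[0,0,0],"jaw":0},{"linear":[0,0,0.02],"dr":[0,0,0],"jaw":0},{"linear":[0,0,0],"dr":[0,0,0],"jaw":0}])

```text
clock: 2.6
tcp_pos: [0.5764, 0.2683, 0.1013]
orientation: [-2.216, -2.222, 0.001]
contact_force: [-0.2, -0.4, -1.0]
grip_width: 0.0855
```

```bash
python3 -c "
from h import *
err([.577,.268,.010])
a=[cv2.cvtColor(viewer.grab_frame(n),cv2.COLOR_RGB2BGR) for n in('top','scene')]
cv2.imwrite('pics/d1.png',np.hstack([cv2.resize(a[0][130:290,80:240],(400,400)),cv2.resize(a[1][160:320,330:490],(400,400))]))
err([.577,.268,.010])"
```

```text
tcp [0.5764 0.2683 0.1013] lin [-0.0005  0.0008  0.0913] dr [-0.1535 -0.1127  0.1657] F [-0.1599 -0.3848 -1.0097] w 0.08545358615874107 2.6
tcp [0.5779 0.2687 0.1033] lin [-0.001  -0.001   0.0933] dr [ 0.0427 -0.1917  0.1668] F [ 1.0067 -0.2604  0.074 ] w 0.08587925650958422 2.7
```

View pics/d1.png

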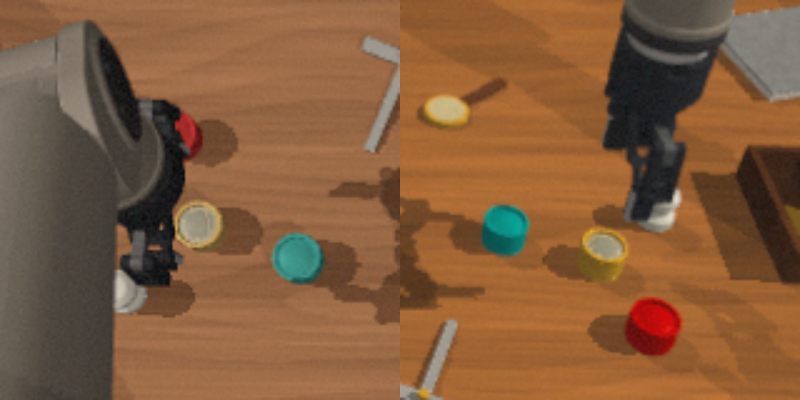

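```bash
python3 -c "
from h import *
for z in (.103,.12,.03):
  for dx in(-.043,.043):
    p=proj('top',[.577+dx,.268,z]);q=proj('scene',[.577+dx,.268,z]);print(z,dx,(p-[80,130])*2.5,(q-[330,160])*2.5+[400,0])"
```

```text
0.103 -0.043 [175.301374   257.39334652] [611.70592456 157.81160174]
0.103 0.043 [181.24035168 159.19534932] [632.13451566 224.25109117]
0.12 -0.043 [170.18916261 254.38428666] [615.57839091 144.72765646]
0.12 0.043 [176.28185064 154.7749754 ] [636.5586876  211.06280272]
0.03 -0.043 [195.62859528 269.36432661] [596.14567473 210.51499594]
0.03 0.043 [200.97296507 176.79438132] [614.43484776 277.14627523]
```

```bash
python3 -c "
from h import *
a=[cv2.cvtColor(viewer.grab_frame(n),cv2.COLOR_RGB2BGR) for n in('top','scene')]
cv2.imwrite('pics/d2.png',np.hstack([cv2.resize(a[0][175:255,120:200],(400,400)),cv2.resize(a[1][190:270,390:470],(400,400))]))"
```

```text
(no output)
```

View pics/d2.png

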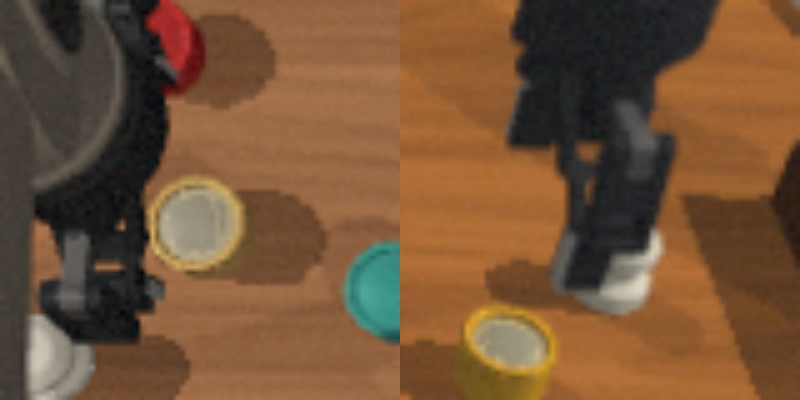

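>>> drive_tool(commands=[{"linear":[-0.001,-0.001,0.02],"dr":[0,0,0],"jaw":0},{"linear":[0,0,0.02],"dr":[0,0,0],"jaw":0},{"linear":[0,0,0.006],"dr":[0,0,0],"jaw":0},{"linear":[0,0,0],"dr":[0,0,0],"jaw":0}])

```text
clock: 3.3
tcp_pos: [0.5772, 0.2698, 0.0556]
orientation: [-2.214, -2.226, -0.009]
contact_force: [-0.3, -0.5, 0.6]
grip_width: 0.0856
```

```bash
python3 -c "
from h import *
err([.577,.268,.010])
a=[cv2.cvtColor(viewer.grab_frame(n),cv2.COLOR_RGB2BGR) for n in('top','scene')]
cv2.imwrite('pics/d3.png',np.hstack([cv2.resize(a[0][175:255,120:200],(400,400)),cv2.resize(a[1][210:290,370:450],(400,400))]))
for z in (.06,.07):
  for dx in(-.043,.043):
    p=proj('top',[.577+dx,.268,z]);q=proj('scene',[.577+dx,.268,z]);print(z,dx,(p-[120,175])*5,(q-[370,210])*5+[400,0])"
```

```text
tcp [0.5772 0.2698 0.0556] lin [-0.002  -0.0003  0.0456] dr [ 0.1634 -0.3121  0.291 ] F [-0.3037 -0.4556  0.6492] w 0.08557190385037058 3.3
0.06 -0.043 [175.1556 304.2438] [604.6799 129.0194]
0.06 0.043 [186.309  114.6395] [642.932  262.2165]
0.07 -0.043 [169.6059 300.9754] [608.9306 114.6202]
0.07 0.043 [180.9214 109.8343] [647.7659 247.7683]
```

View pics/d3.png

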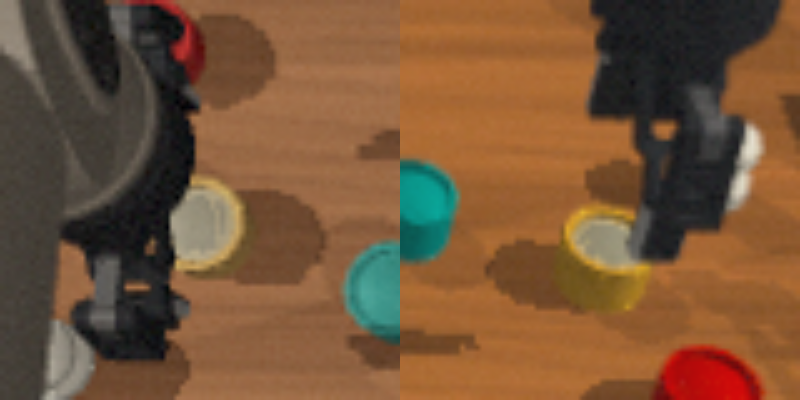

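>>> drive_tool(commands=[{"linear":[-0.004,0,0.012],"dr":[0.1,-0.3,0.2],"jaw":0},{"linear":[0,0,0.012],"dr":[0,0,0],"jaw":0},{"linear":[0,0,0.012],"dr":[0,0,0],"jaw":0},{"linear":[0,0,0.006],"dr":[0,0,0],"jaw":0},{"linear":[0,0,0],"dr":[0,0,0],"jaw":0}])

```text
clock: 4.03
tcp_pos: [0.5781, 0.2657, 0.0117]
orientation: [2.219, 2.222, 0.004]
contact_force: [0.3, 0.7, -1.0]
grip_width: 0.0854
```

```bash
python3 -c "
from h import *
err([.577,.265,.010])"
```

```text
tcp [0.5781 0.2657 0.0117] lin [-0.0007 -0.0011  0.0016] dr [ 0.1502 -0.04    0.0596] F [ 0.2646  0.675  -1.0284] w 0.08538170310326482 4.025
```

>>> drive_tool(commands=[{"linear":[0,0,0],"dr":[0,0,0],"jaw":0.5},{"linear":[0,0,0],"dr":[0,0,0],"jaw":1},{"linear":[0,0,0],"dr":[0,0,0],"jaw":1},{"linear":[0,0,0],"dr":[0,0,0],"jaw":1},{"linear":[0,0,0],"dr":[0,0,0],"jaw":1},{"linear":[0,0,0],"dr":[0,0,0],"jaw":1}], force=40)

```text
clock: 4.78
tcp_pos: [0.5786, 0.2661, 0.0126]
orientation: [2.219, 2.222, 0.006]
contact_force: [0.8, -0.1, -1.1]
grip_width: 0.0426
```

```bash
python3 -c "
from h import *
err([.577,.265,.10])"
```

```text
tcp [0.5786 0.2661 0.0126] lin [-0.001  -0.0013 -0.0874] dr [ 0.2192 -0.0844  0.071 ] F [ 0.8437 -0.1257 -1.1025] w 0.0425832656731623 4.775
```

>>> drive_tool(commands=[{"linear":[0,0,-0.02],"dr":[0,0,0],"jaw":1},{"linear":[0,0,-0.03],"dr":[0,0,0],"jaw":1},{"linear":[0,0,-0.04],"dr":[0,0,0],"jaw":1},{"linear":[0,0,-0.03],"dr":[0,0,0],"jaw":1},{"linear":[0,0,0],"dr":[0,0,0],"jaw":1}])

```text
clock: 5.4
tcp_pos: [0.5788, 0.2657, 0.141]
orientation: [2.219, 2.22, 0.01]
contact_force: [-0.1, 0.1, -2.5]
grip_width: 0.0428
```

```bash
python3 -c "
from h import *
a=[cv2.cvtColor(viewer.grab_frame(n),cv2.COLOR_RGB2BGR) for n in('top','scene')]
err([.566,.028,.12])
cv2.imwrite('pics/d4.png',np.hstack([cv2.resize(a[0][175:255,100:180],(400,400)),cv2.resize(a[1][180:260,380:460],(400,400))]))"
```

```text
tcp [0.577  0.2651 0.1379] lin [-0.2371 -0.0111  0.0178] dr [ 0.084  -0.0156  0.0324] F [ 0.4476  0.383  -2.0664] w 0.04236806062618628 5.5
```

View pics/d4.png

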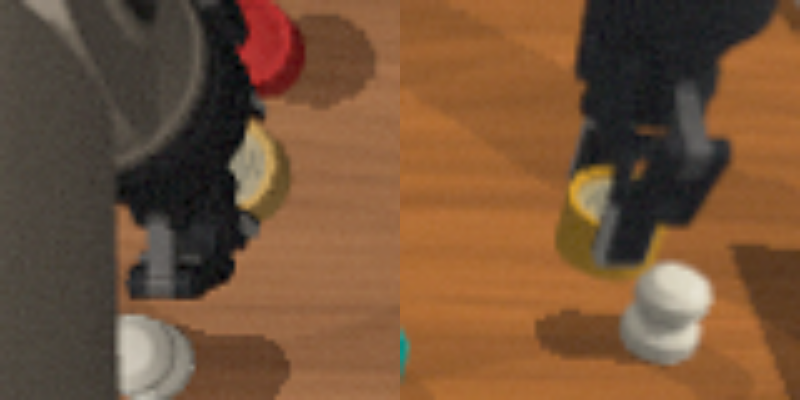

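>>> drive_tool(commands=[{"linear":[-0.04,-0.002,0],"dr":[0,0,0],"jaw":1},{"linear":[-0.05,-0.002,0],"dr":[0,0,0],"jaw":1},{"linear":[-0.05,-0.002,0],"dr":[0,0,0],"jaw":1},{"linear":[-0.05,-0.002,0],"dr":[0,0,0],"jaw":1},{"linear":[-0.03,-0.002,0.005],"dr":[0,0,0],"jaw":1},{"linear":[-0.01,0,0.01],"dr":[0,0,0],"jaw":1},{"linear":[0,0,0],"dr":[0,0,0],"jaw":1},{"linear":[0,0,0],"dr":[0,0,0],"jaw":1}])

```text
clock: 6.5
tcp_pos: [0.5603, 0.0315, 0.1126]
orientation: [-2.209, -2.223, 0.02]
contact_force: [0.0, -0.4, -1.2]
grip_width: 0.0424
```

```bash
python3 -c "
from h import *
err([.568,.028,.10])"
```

```text
tcp [0.5603 0.0315 0.1126] lin [-0.0035  0.0079  0.0125] dr [-0.837   0.1898  0.3641] F [ 0.005  -0.3567 -1.1941] w 0.04236786443793466 6.5
```

>>> drive_tool(commands=[{"linear":[-0.0035,0.008,0.005],"dr":[-0.8,0.2,0.3],"jaw":1},{"linear":[0,0,0],"dr":[0,0,0],"jaw":1},{"linear":[0,0,0],"dr":[0,0,0],"jaw":1}])

```text
clock: 6.88
tcp_pos: [0.5694, 0.0313, 0.1071]
orientation: [-2.215, -2.227, -0.003]
contact_force: [0.4, 0.3, -2.4]
grip_width: 0.0429
```

```bash
python3 -c "
from h import *
err([.568,.028,.10])
a=[cv2.cvtColor(viewer.grab_frame(n),cv2.COLOR_RGB2BGR) for n in('top','scene')]
cv2.imwrite('pics/e1t.png',a[0]);cv2.imwrite('pics/e1s.png',a[1])
cv2.imwrite('pics/e1.png',np.hstack([cv2.resize(a[0][185:265,220:300],(400,400)),cv2.resize(a[1][200:280,280:360],(400,400))]))
p=proj('top',[.568,.028,.1]);q=proj('scene',[.568,.028,.10]);print(p,q)
E=None"
```

```text
tcp [0.5694 0.0313 0.1071] lin [-0.0033 -0.0014  0.0071] dr [ 0.048  -0.0889  0.3223] F [ 0.4294  0.3246 -2.4421] w 0.04287213708810999 6.875
[262.9329 218.6992] [314.1038 231.8137]
```

View pics/e1.png

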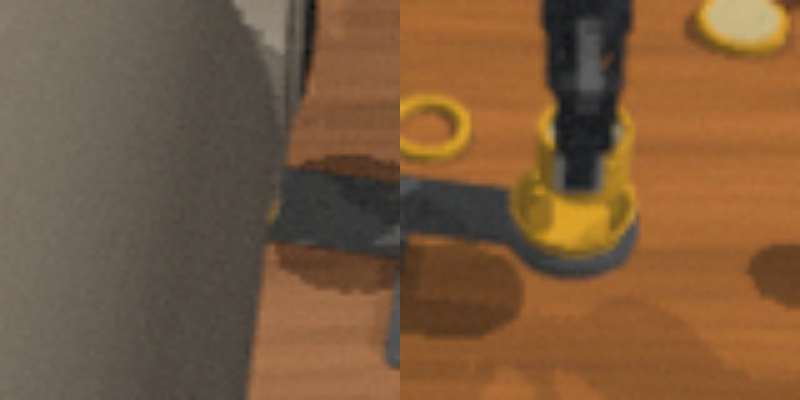

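```bash
python3 -c "
from h import *
a=cv2.imread('pics/e1s.png');t=cv2.imread('pics/scene0.png')
cv2.imwrite('pics/e2.png',np.hstack([cv2.resize(a[215:260,295:340],(396,396),interpolation=cv2.INTER_CUBIC),cv2.resize(t[215:260,295:340],(396,396),interpolation=cv2.INTER_CUBIC)]))
for z in (.06,.07,.0945,.11,.1245): print(z,proj('scene',[.567,.028,z]),(proj('scene',[.567,.028,z])-[295,215]+.5)*8.8)
"
```

```text
0.06 [313.43876438 243.21484003] [166.66112658 252.69059228]
0.07 [313.59966445 240.35273878] [168.07704712 227.50410124]
0.0945 [314.00418795 233.16510855] [171.63685396 164.25295525]
0.11 [314.26797851 228.48423701] [173.95821091 123.06128572]
0.1245 [314.52051094 224.00770506] [176.18049629  83.66780453]
```

View pics/e2.png

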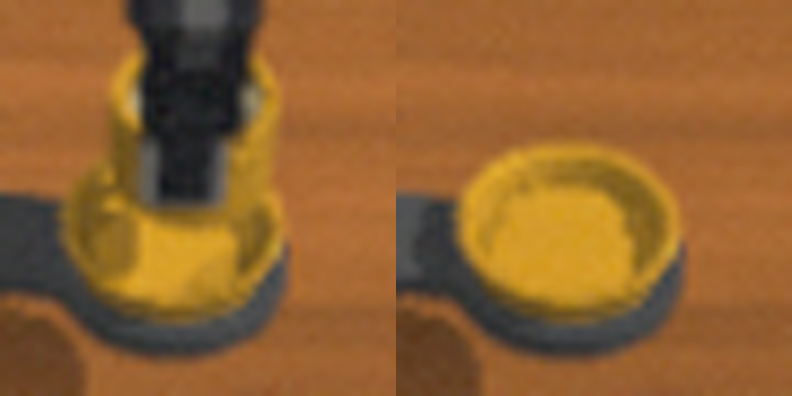

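>>> drive_tool(commands=[{"linear":[-0.003,-0.001,0.01],"dr":[0,0,0.3],"jaw":1},{"linear":[0,0,0.008],"dr":[0,0,0],"jaw":1},{"linear":[0,0,0],"dr":[0,0,0],"jaw":1}])

```text
clock: 7.35
tcp_pos: [0.5679, 0.0278, 0.0878]
orientation: [-2.221, -2.221, -0.002]
contact_force: [0.4, -0.1, -2.0]
grip_width: 0.0422
```

```bash
python3 -c "
from h import *
err([.568,.0285,.075])
a=[cv2.cvtColor(viewer.grab_frame(n),cv2.COLOR_RGB2BGR) for n in('top','scene')]
cv2.imwrite('pics/e3.png',np.hstack([cv2.resize(a[1][215:260,295:340],(396,396),interpolation=cv2.INTER_CUBIC)]))
err([.568,.0285,.075])
for z in (.07,.1): print(z,(proj('scene',[.567,.028,z])-[295,215]+.5)*8.8)
"
```

```text
tcp [0.5679 0.0278 0.0878] lin [0.0006 0.     0.0128] dr [ 0.0305 -0.0824 -0.0205] F [ 0.4212 -0.1029 -2.0466] w 0.042188503556190145 7.35
tcp [0.5685 0.0278 0.0885] lin [ 0.0007 -0.0005  0.0135] dr [ 0.095  -0.0898 -0.0245] F [-0.3869 -0.1953 -1.2785] w 0.042754431076936134 7.45
0.07 [168.077  227.5041]
0.1 [172.4543 149.7432]
```

View pics/e3.png

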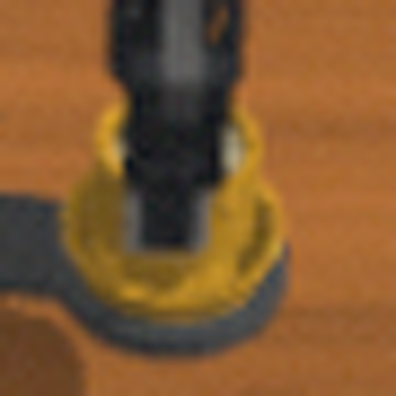

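>>> drive_tool(commands=[{"linear":[0,0,0.004],"dr":[0,0,0],"jaw":1},{"linear":[0,0,0.003],"dr":[0,0,0],"jaw":1},{"linear":[0,0,0.002],"dr":[0,0,0],"jaw":1}])

```text
clock: 7.82
tcp_pos: [0.5689, 0.0279, 0.0794]
orientation: [2.221, 2.221, 0.005]
contact_force: [-1.3, 0.3, 0.4]
grip_width: 0.0429
```

>>> drive_tool(commands=[{"linear":[0,0,0.002],"dr":[0,0,0],"jaw":1},{"linear":[0,0,0.001],"dr":[0,0,0],"jaw":1}])

```text
clock: 8.07
tcp_pos: [0.5677, 0.0277, 0.0763]
orientation: [-2.221, -2.22, -0.002]
contact_force: [-1.6, -0.1, -0.3]
grip_width: 0.0425
```

>>> drive_tool(commands=[{"linear":[0,0,0.002],"dr":[0,0,0],"jaw":1},{"linear":[0,0,0],"dr":[0,0,0],"jaw":1}])

```text
clock: 8.32
tcp_pos: [0.5677, 0.0277, 0.0756]
orientation: [-2.221, -2.219, -0.003]
contact_force: [-1.9, -0.7, -1.5]
grip_width: 0.0428
```

>>> drive_tool(commands=[{"linear":[0,0,0.002],"dr":[0,0,0],"jaw":1},{"linear":[0,0,0],"dr":[0,0,0],"jaw":1}])

```text
clock: 8.57
tcp_pos: [0.5677, 0.0277, 0.0757]
orientation: [-2.221, -2.218, -0.005]
contact_force: [-2.3, -0.0, -1.9]
grip_width: 0.0424
```

>>> drive_tool(commands=[{"linear":[0,0,0.003],"dr":[0,0,0],"jaw":1}])

```text
clock: 8.7
tcp_pos: [0.5679, 0.0278, 0.075]
orientation: [-2.22, -2.217, -0.006]
contact_force: [-16.7, 0.2, 47.5]
grip_width: 0.0426
```

```bash
python3 -c "
from h import *
err([.568,.0285,.075])
a=[cv2.cvtColor(viewer.grab_frame(n),cv2.COLOR_RGB2BGR) for n in('top','scene')]
cv2.imwrite('pics/e4.png',np.hstack([cv2.resize(a[1][215:260,295:340],(396,396),interpolation=cv2.INTER_CUBIC)]))
err([.568,.0285,.075])
"
```

```text
tcp [0.5679 0.0278 0.075 ] lin [0.0007 0.0001 0.    ] dr [-0.0206 -0.3252 -0.0853] F [-16.694    0.2456  47.493 ] w 0.04259338227318218 8.7
tcp [0.5678 0.0277 0.0752] lin [0.0008 0.0002 0.0002] dr [-0.01   -0.3344 -0.0903] F [-12.7801  -0.6438  31.581 ] w 0.042436504316505204 8.8
```

View pics/e4.png

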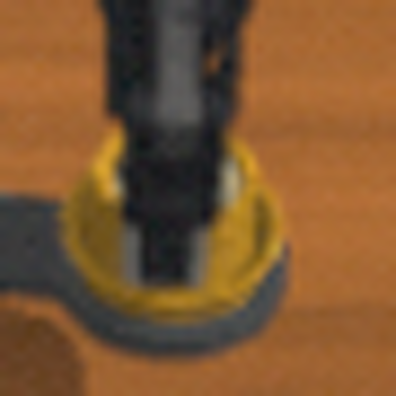

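>>> drive_tool(commands=[{"linear":[0,-0.0005,0],"dr":[0,0,0],"jaw":1},{"linear":[0,0,0],"dr":[0,0,0],"jaw":1}])

```text
clock: 9.05
tcp_pos: [0.5677, 0.0277, 0.0756]
orientation: [-2.221, -2.217, -0.008]
contact_force: [-0.6, 0.0, -0.4]
grip_width: 0.0421
```

>>> drive_tool(commands=[{"linear":[0,0,0.001],"dr":[0,0,0],"jaw":1}])

```text
clock: 9.18
tcp_pos: [0.5677, 0.0279, 0.0753]
orientation: [-2.22, -2.217, -0.008]
contact_force: [-8.4, -0.8, 21.4]
grip_width: 0.0423
```

>>> drive_tool(commands=[{"linear":[0,0,0],"dr":[0,0,0],"jaw":1},{"linear":[0,0,0],"dr":[0,0,0],"jaw":0.35},{"linear":[0,0,0],"dr":[0,0,0],"jaw":0.2},{"linear":[0,0,0],"dr":[0,0,0],"jaw":0},{"linear":[0,0,0],"dr":[0,0,0],"jaw":0}])

```text
clock: 9.8
tcp_pos: [0.5693, 0.0282, 0.0749]
orientation: [-2.221, -2.218, -0.011]
contact_force: [0.5, -0.1, -0.4]
grip_width: 0.0856
```

```bash
python3 -c "
from h import *
err([.568,.0285,.2])
a=[cv2.cvtColor(viewer.grab_frame(n),cv2.COLOR_RGB2BGR) for n in('top','scene')]
cv2.imwrite('pics/e5.png',np.hstack([cv2.resize(a[1][205:260,290:345],(396,396),interpolation=cv2.INTER_CUBIC)]))
"
```

```text
tcp [0.5693 0.0282 0.0749] lin [ 0.0011 -0.0009 -0.1251] dr [ 0.1826 -0.3658 -0.0732] F [ 0.4913 -0.0976 -0.4235] w 0.08556752691667259 9.8
```

View pics/e5.png

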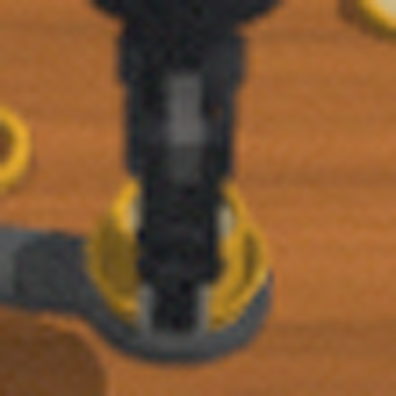

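Released; I'll retreat upward, step aside and look at the seating.

>>> drive_tool(commands=[{"linear":[0,0,-0.02],"dr":[0,0,0],"jaw":0},{"linear":[0,0,-0.03],"dr":[0,0,0],"jaw":0},{"linear":[0,0,-0.05],"dr":[0,0,0],"jaw":0},{"linear":[0,0,-0.06],"dr":[0,0,0],"jaw":0},{"linear":[0.05,0,-0.02],"dr":[0,0,0],"jaw":0},{"linear":[0.06,0,0],"dr":[0,0,0],"jaw":0},{"linear":[0.06,0,0],"dr":[0,0,0],"jaw":0},{"linear":[0,0,0],"dr":[0,0,0],"jaw":0}])

```text
clock: 10.9
tcp_pos: [0.5696, 0.2012, 0.2625]
orientation: [-2.225, -2.214, -0.015]
contact_force: [0.2, -0.6, -0.4]
grip_width: 0.0852
```

```bash
python3 -c "
from h import *
a=[cv2.cvtColor(viewer.grab_frame(n),cv2.COLOR_RGB2BGR) for n in('top','scene')]
cv2.imwrite('pics/f1t.png',a[0]);cv2.imwrite('pics/f1s.png',a[1])
cv2.imwrite('pics/f1.png',np.hstack([cv2.resize(a[0][200:245,240:285],(396,396),interpolation=cv2.INTER_CUBIC),cv2.resize(a[1][215:260,295:340],(396,396),interpolation=cv2.INTER_CUBIC)]))
err([.545,-.162,.26])
"
```

```text
tcp [0.5705 0.1949 0.2626] lin [-0.3572 -0.021   0.0005] dr [ 0.2815 -0.332  -0.7323] F [-0.0844 -0.556  -0.0362] w 0.08533016088700808 11.0
```

View pics/f1.png

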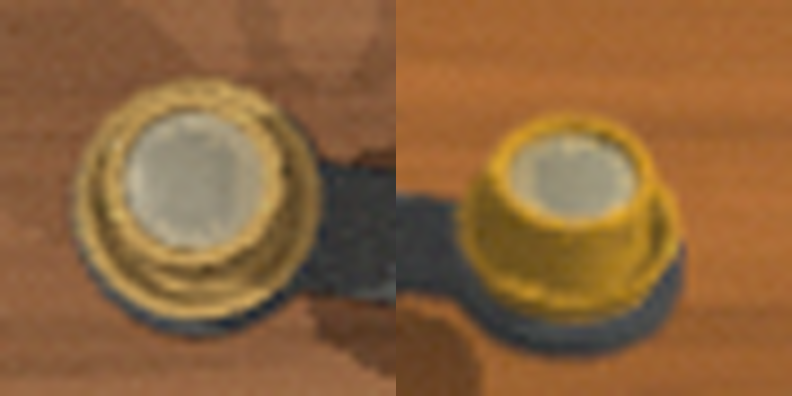

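View pics/f1t.png

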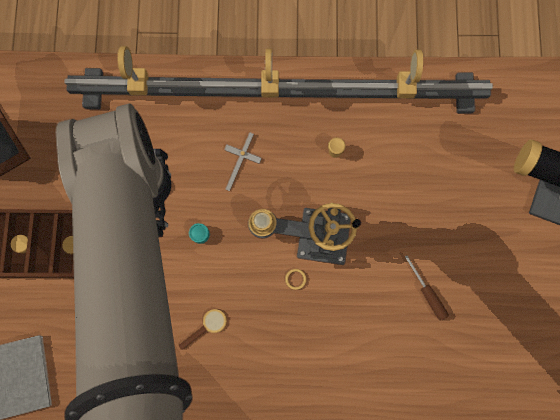

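```bash
python3 -c "
from h import *
for n in('top','scene'):
  b=proj(n,[.567,.029,.071])
  for z in (.090,.092,.094,.096,.098): print(n,z,(proj(n,[.567,.029,z])-b)*8.8)
"
```

```text
top 0.09 [ -3.29785329 -13.07667464]
top 0.092 [ -3.65121586 -14.47777324]
top 0.094 [ -4.00578656 -15.88365092]
top 0.096 [ -4.3615716  -17.29433222]
top 0.098 [ -4.71857725 -18.70984187]
scene 0.09 [  2.8037538  -48.92853676]
scene 0.092 [  3.10358117 -54.15727685]
scene 0.094 [  3.40431896 -59.40120128]
scene 0.096 [  3.70597142 -64.66037843]
scene 0.098 [  4.00854285 -69.93487709]
```

```bash
cat > g.py <<'E'
from h import *
def glass(im,x,y,w,h):
    hsv=cv2.cvtColor(im[y:y+h,x:x+w],cv2.COLOR_BGR2HSV)
    m=((hsv[...,1]<75)&(hsv[...,2]>110)).astype(np.uint8)
    c=max(cv2.findContours(m,cv2.RETR_EXTERNAL,cv2.CHAIN_APPROX_NONE)[0],key=cv2.contourArea)
    e=cv2.fitEllipse(c); return (e[0][0]+x,e[0][1]+y),e[1],e[2]
E
python3 -c "
from g import *
r=cv2.imread
A=[glass(r('pics/scene0.png'),398,245,30,35),glass(r('pics/top0.png'),145,205,30,30)]
B=[glass(r('pics/f1s.png'),300,222,30,30),glass(r('pics/f1t.png'),245,205,35,30)]
for q in(A,B): print(q,two(q[0][0],q[1][0]))
"
```

```text
[((411.73544788360596, 258.3635091781616), (6.630459308624268, 11.497142791748047), 106.9990234375), ((158.60131740570068, 219.48129081726074), (13.041051864624023, 13.688791275024414), 54.72967529296875)] (array([0.57675602, 0.26963489, 0.02516091]), np.float64(0.00230221410489239))
[((315.308988571167, 234.89890480041504), (6.940364360809326, 9.9558687210083), 92.3919448852539), ((261.2040958404541, 220.08125114440918), (13.91304874420166, 14.085943222045898), 21.40384864807129)] (array([0.5668996 , 0.03178828, 0.08869151]), np.float64(0.0009010103227340047))
```

```bash
python3 -c "
from g import *
L=[];
for i in range(4): L.append([viewer.grab_frame(n).astype(float) for n in('top','scene')])
a=[np.mean([l[k] for l in L],0).astype(np.uint8)[:,:,::-1] for k in(0,1)]
cv2.imwrite('pics/f2t.png',a[0]);cv2.imwrite('pics/f2s.png',a[1])
cv2.imwrite('pics/f2.png',np.hstack([cv2.resize(a[0][205:240,245:280],(400,400),interpolation=cv2.INTER_LANCZOS4),cv2.resize(a[1][220:255,297:332],(400,400),interpolation=cv2.INTER_LANCZOS4)]))
t=cv2.imread('pics/top0.png');s=cv2.imread('pics/scene0.png')
cv2.imwrite('pics/f3.png',np.hstack([cv2.resize(t[203:238,142:177],(400,400),interpolation=cv2.INTER_LANCZOS4),cv2.resize(s[243:278,394:429],(400,400),interpolation=cv2.INTER_LANCZOS4)]))
"
```

```text
(no output)
```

View pics/f2.png

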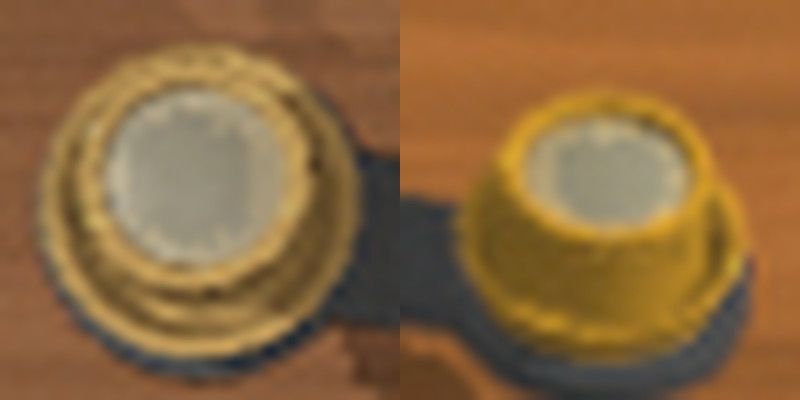

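View pics/f3.png

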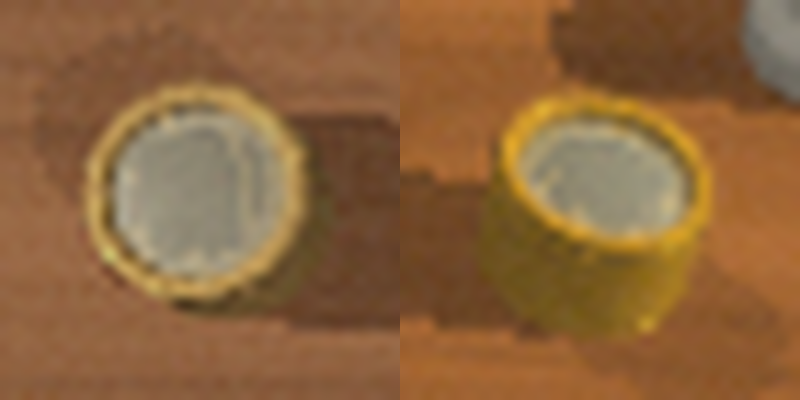

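The top view shows the lens rim centred in the nest rim. In the scene view the rim-to-rim height offset fits a seated lens once the visible outer wall of the nest is allowed for. The aspect ratio of the lens's top rim is 0.70, and an upright lens should show 0.707. So I take it as seated and go to the crank handle.

>>> drive_tool(commands=[{"linear":[-0.05,-0.003,0],"dr":[0,-0.3,-0.7],"jaw":0},{"linear":[-0.055,-0.003,0],"dr":[0,0,0],"jaw":0},{"linear":[-0.055,-0.003,0],"dr":[0,0,0],"jaw":0},{"linear":[-0.055,-0.003,0],"dr":[0,0,0],"jaw":0},{"linear":[-0.055,-0.003,0],"dr":[0,0,0],"jaw":0},{"linear":[-0.045,-0.003,0],"dr":[0,0,0],"jaw":0},{"linear":[-0.02,0,0],"dr":[0,0,0],"jaw":0},{"linear":[0,0,0],"dr":[0,0,0],"jaw":0}])

```text
clock: 12.4
tcp_pos: [0.5506, -0.153, 0.2627]
orientation: [2.223, 2.212, 0.011]
contact_force: [0.3, 0.9, -0.1]
grip_width: 0.0854
```

```bash
python3 -c "
from g import *
err([.546,-.165,.23])
"
```

```text
tcp [ 0.5506 -0.153   0.2627] lin [-0.0121 -0.0048  0.0327] dr [ 0.4749 -0.069  -0.2788] F [ 0.2753  0.8595 -0.0913] w 0.08544349334303991 12.4
```

>>> drive_tool(commands=[{"linear":[-0.012,-0.005,0.015],"dr":[0.4,0,-0.2],"jaw":0},{"linear":[0,0,0.015],"dr":[0,0,0],"jaw":0},{"linear":[0,0,0],"dr":[0,0,0],"jaw":0}])

```text
clock: 12.78
tcp_pos: [0.5453, -0.1622, 0.2295]
orientation: [-2.216, -2.223, -0.002]
contact_force: [0.4, 0.7, -0.1]
grip_width: 0.0855
```

```bash
python3 -c "
from g import *
err([.546,-.165,.164])
a=[cv2.cvtColor(viewer.grab_frame(n),cv2.COLOR_RGB2BGR) for n in('top','scene')]
cv2.imwrite('pics/g1.png',np.hstack([cv2.resize(a[0][160:260,290:390],(400,400),interpolation=cv2.INTER_CUBIC),cv2.resize(a[1][150:250,190:290],(400,400),interpolation=cv2.INTER_CUBIC)]))
for dx in (-.043,.043): print((proj('scene',[.546+dx,-.165,.246])-[190,150])*4+[400,0])
"
```

```text
tcp [ 0.5453 -0.1622  0.2295] lin [-0.0029  0.0008  0.0655] dr [-0.053  -0.1646  0.1613] F [ 0.4485  0.7476 -0.1403] w 0.08553877200810647 12.775
[562.2816  54.7813]
[538.4555 148.9463]
```

View pics/g1.png

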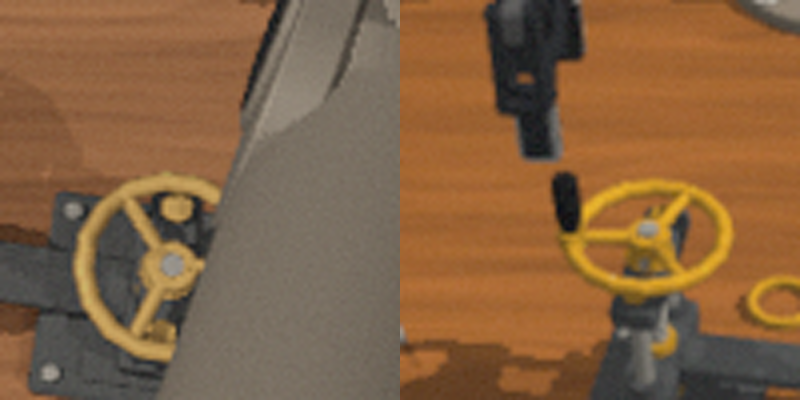

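```bash
python3 -c "
from h import *
for X in ([.546,-.165,.1965],[.5475,-.162,.1965],[.5475,-.162,.158]): print((proj('scene',X)-[190,150])*4+[400,0], (proj('top',X)-[235,180])*5)
print(proj('top',[.5465,-.1205,.16]),proj('scene',[.5465,-.1205,.16]))
"
```

```text
[560.4627037  171.05732903] [617.19600602 210.72179961]
[565.35662793 172.81989772] [609.51360541 206.8897347 ]
[572.20958542 224.4042978 ] [597.17376587 222.95375736]
[334.19220139 224.6882628 ] [250.81127901 205.50050337]
```

>>> drive_tool(commands=[{"linear":[-0.001,0.001,0.02],"dr":[0,0,0],"jaw":0},{"linear":[0,0,0.02],"dr":[0,0,0],"jaw":0},{"linear":[0,0,0.015],"dr":[0,0,0],"jaw":0},{"linear":[0,0,0.009],"dr":[0,0,0],"jaw":0},{"linear":[0,0,0],"dr":[0,0,0],"jaw":0}])

```text
clock: 13.5
tcp_pos: [0.55, -0.1619, 0.167]
orientation: [2.213, 2.226, 0.009]
contact_force: [0.4, 0.3, 1.1]
grip_width: 0.0854
```

```bash
python3 -c "
from g import *
err([.547,-.163,.164])
a=[cv2.cvtColor(viewer.grab_frame(n),cv2.COLOR_RGB2BGR) for n in('top','scene')]
cv2.imwrite('pics/g2.png',np.hstack([cv2.resize(a[0][160:260,290:390],(400,400),interpolation=cv2.INTER_CUBIC),cv2.resize(a[1][150:250,190:290],(400,400),interpolation=cv2.INTER_CUBIC)]))
"
```

```text
tcp [ 0.55   -0.1619  0.167 ] lin [-0.0011 -0.003   0.003 ] dr [ 0.3461 -0.1341  0.3509] F [0.4167 0.2991 1.062 ] w 0.08535239131715905 13.5
```

View pics/g2.png

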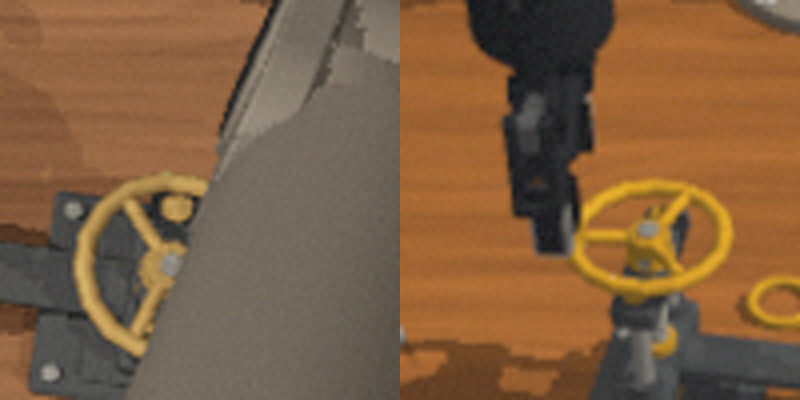

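>>> drive_tool(commands=[{"linear":[-0.001,-0.003,0.002],"dr":[0.3,0,0.3],"jaw":0},{"linear":[0,0,0],"dr":[0,0,0],"jaw":0.5},{"linear":[0,0,0],"dr":[0,0,0],"jaw":0.7},{"linear":[0,0,0],"dr":[0,0,0],"jaw":0.8},{"linear":[0,0,0],"dr":[0,0,0],"jaw":0.85},{"linear":[0,0,0],"dr":[0,0,0],"jaw":0.9}], force=20)

```text
clock: 14.35
tcp_pos: [0.5482, -0.1636, 0.1672]
orientation: [2.22, 2.22, 0.007]
contact_force: [0.2, 0.3, -0.2]
grip_width: 0.0152
```

```bash
python3 -c "
from g import *
err([.547,-.163,.164])
"
```

```text
tcp [ 0.5482 -0.1636  0.1672] lin [ 0.0006 -0.0012  0.0032] dr [ 0.2628 -0.1133  0.0052] F [ 0.1726  0.2564 -0.1522] w 0.015179439349006221 14.35
```

```bash
cat > k.py <<'E'
from h import *
import sys
def step(C,da,n,z=.166,r=.045):
    o=monitor.get_obs();p=o["tcp_pos"];R=Ro.from_rotvec(o["orientation"])
    v=p[:2]-np.array(C);a=np.degrees(np.arctan2(v[1],v[0]))
    F=o["contact_force"];u=v/np.linalg.norm(v);t=np.array([u[1],-u[0]])
    print("ang %.1f rad %.2fmm z %.4f  Frad %.1f Fcw %.1f Fz %.1f w %.4f t %.2f"%(a,1e3*np.linalg.norm(v),p[2],F[:2]@u,F[:2]@t,F[2],o["grip_width"],o["clock"]))
    print("dr",np.degrees((R.inv()*RT).as_rotvec()).round(1))
    q=p
    for i in range(n):
        a-=da;b=np.radians(a);g=np.array([C[0]+r*np.cos(b),C[1]+r*np.sin(b),z]); print((RT.inv().apply(g-q)*1e3).round(1));q=g
E
python3 -c "
from k import *
step([.5475,-.1186],10,3)
a=[cv2.cvtColor(viewer.grab_frame(n),cv2.COLOR_RGB2BGR) for n in('top','scene')]
cv2.imwrite('pics/g3.png',np.hstack([cv2.resize(a[0][160:260,290:390],(400,400),interpolation=cv2.INTER_CUBIC),cv2.resize(a[1][150:250,190:290],(400,400),interpolation=cv2.INTER_CUBIC)]))
"
```

```text
ang -89.1 rad 45.01mm z 0.1672  Frad -0.3 Fcw -0.2 Fz -0.2 w 0.0152 t 14.35
dr [ 0.3 -0.1  0. ]
[ 0.6 -7.8  1.2]
[ 1.9 -7.6  0. ]
[ 3.2 -7.2  0. ]
```

View pics/g3.png

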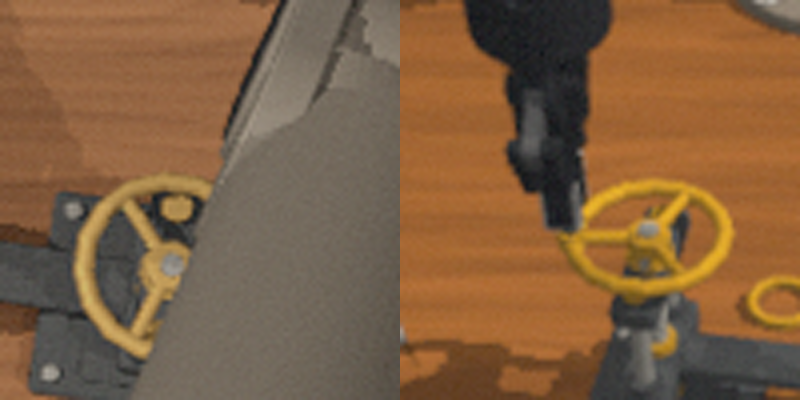

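>>> drive_tool(commands=[{"linear":[0.0006,-0.0078,0.001],"dr":[0,0,0],"jaw":0.9},{"linear":[0.002,-0.0076,0],"dr":[0,0,0],"jaw":0.9}])

```text
clock: 14.7
tcp_pos: [0.5333, -0.1621, 0.1671]
orientation: [2.219, 2.217, 0.009]
contact_force: [-0.6, -0.4, 1.9]
grip_width: 0.0152
```

```bash
python3 -c "
from k import *
step([.5475,-.1186],10,3)"
```

```text
ang -108.0 rad 45.73mm z 0.1671  Frad 0.5 Fcw 0.5 Fz 1.9 w 0.0152 t 14.70
dr [ 0.4 -0.  -0. ]
[ 3.8 -7.   1.1]
[ 4.3 -6.6  0. ]
[ 5.4 -5.7  0. ]
```

Light so far (Fcw about 0.5 N); I keep taking up the slack in 20° calls.

>>> drive_tool(commands=[{"linear":[0.0038,-0.007,0.0008],"dr":[0.3,0,0],"jaw":0.9},{"linear":[0.0043,-0.0066,0],"dr":[0,0,0],"jaw":0.9}])

```text
clock: 14.95
tcp_pos: [0.5188, -0.155, 0.1671]
orientation: [2.222, 2.217, 0.003]
contact_force: [0.9, 0.3, 2.6]
grip_width: 0.0153
```

```bash
python3 -c "
from k import *
step([.5475,-.1186],10,3)"
```

```text
ang -128.2 rad 46.35mm z 0.1671  Frad -0.8 Fcw -0.5 Fz 2.6 w 0.0153 t 14.95
dr [ 0.2  0.  -0.1]
[ 6.4 -4.9  1.1]
[ 6.3 -4.7  0. ]
[ 7.  -3.5  0. ]
```

>>> drive_tool(commands=[{"linear":[0.006,-0.005,0],"dr":[0,0,0],"jaw":0.9},{"linear":[0.0063,-0.0047,0],"dr":[0,0,0],"jaw":0.9}])

```text
clock: 15.2
tcp_pos: [0.5074, -0.1426, 0.1671]
orientation: [2.223, 2.216, 0.002]
contact_force: [-0.1, -0.4, 3.4]
grip_width: 0.0155
```

```bash
python3 -c "
from k import *
step([.5475,-.1186],10,3,.167)"
```

```text
ang -149.1 rad 46.73mm z 0.1671  Frad 0.3 Fcw -0.3 Fz 3.4 w 0.0155 t 15.20
dr [ 0.1  0.  -0.2]
[ 7.9 -1.9  0.1]
[ 7.5 -2.2  0. ]
[ 7.8 -0.8  0. ]
```

```bash
python3 -c "
import numpy as np
from scipy.optimize import least_squares
P=np.array([(.5482,-.1636),(.5333,-.1621),(.5188,-.155),(.5074,-.1426)])
r=least_squares(lambda c:(np.hypot(*(P-c).T)-.045)*1e3,[.547,-.118]);print(r.x,r.fun)
from k import *
step(r.x,10,3,.167)"
```

```text
[ 0.54549839 -0.11873344] [-0.05217971  0.04951664  0.03406719 -0.04335486]
ang -147.9 rad 44.96mm z 0.1671  Frad 0.3 Fcw -0.3 Fz 3.4 w 0.0155 t 15.20
dr [ 0.1  0.  -0.2]
[ 7.  -3.6  0.1]
[ 7.5 -2.3  0. ]
[ 7.8 -1.   0. ]
```

Excellent fit: the circle centre is (0.5455, -0.1187).

>>> drive_tool(commands=[{"linear":[0.007,-0.0036,-0.0002],"dr":[0,0,0],"jaw":0.9},{"linear":[0.0075,-0.0023,0],"dr":[0,0,0],"jaw":0.9}])

```text
clock: 15.45
tcp_pos: [0.5011, -0.1263, 0.1671]
orientation: [2.223, 2.218, 0.002]
contact_force: [0.2, 0.1, 2.1]
grip_width: 0.015
```

```bash
python3 -c "
from k import *
step([.5455,-.1187],10,3,.167)"
```

```text
ang -170.2 rad 45.02mm z 0.1671  Frad -0.2 Fcw 0.0 Fz 2.1 w 0.0150 t 15.45
dr [ 0.1  0.  -0.1]
[ 7.8 -0.6  0.1]
[7.8 0.7 0. ]
[7.6 2.1 0. ]
```

>>> drive_tool(commands=[{"linear":[0.0078,-0.0006,0],"dr":[0,0,0],"jaw":0.9},{"linear":[0.0078,0.0007,0],"dr":[0,0,0],"jaw":0.9}])

```text
clock: 15.7
tcp_pos: [0.5011, -0.1107, 0.1671]
orientation: [2.222, 2.217, 0.0]
contact_force: [-0.3, -8.4, 2.0]
grip_width: 0.0154
```

```bash
python3 -c "
from k import *
step([.5455,-.1187],10,3,.167)"
```

```text
ang 169.8 rad 45.07mm z 0.1671  Frad -1.2 Fcw -8.3 Fz 2.0 w 0.0154 t 15.70
dr [ 0.1  0.1 -0.1]
[7.6 2.1 0.1]
[7.1 3.3 0. ]
[6.4 4.5 0. ]
```

The screw bit between -170° and -190°, with Fcw going from 0 to 8.3 N. I take the bite as -180° ±10°, so the final angle is -900°, which reads as 180°. I continue and check as I go.

```bash
python3 -c "
from k import *
step([.5455,-.1187],15,6,.167)"
```

```text
ang 169.8 rad 45.07mm z 0.1671  Frad -1.2 Fcw -8.3 Fz 2.0 w 0.0154 t 15.70
dr [ 0.1  0.1 -0.1]
[11.2  3.6  0.1]
[9.9 6.3 0. ]
[7.9 8.7 0. ]
[ 5.4 10.4  0. ]
[ 2.5 11.5  0. ]
[-0.6 11.7  0. ]
```

>>> drive_tool(commands=[{"linear":[0.0112,0.0036,0],"dr":[0,0,0],"jaw":0.9},{"linear":[0.0099,0.0063,0],"dr":[0,0,0],"jaw":0.9},{"linear":[0.0079,0.0087,0],"dr":[0,0,0],"jaw":0.9},{"linear":[0.0054,0.0104,0],"dr":[0,0,0],"jaw":0.9}])

```text
clock: 16.2
tcp_pos: [0.522, -0.0802, 0.1663]
orientation: [-2.225, -2.208, 0.024]
contact_force: [-11.6, 3.2, 16.3]
grip_width: 0.0152
```

```bash
python3 -c "
from k import *
step([.5455,-.1187],15,8,.167)"
```

```text
ang 121.4 rad 45.09mm z 0.1663  Frad 8.8 Fcw -8.2 Fz 16.3 w 0.0152 t 16.20
dr [-0.9  0.3 -0.4]
[ 4.7 10.8 -0.7]
[ 1.8 11.6  0. ]
[-1.2 11.7  0. ]
[-4.2 11.   0. ]
[-6.9  9.5  0. ]
[-9.1  7.4  0. ]
[-10.7   4.8   0. ]
[-11.6   1.8   0. ]
```

>>> drive_tool(commands=[{"linear":[0.0055,0.0105,-0.001],"dr":[-0.8,0.2,-0.4],"jaw":0.9},{"linear":[0.0025,0.0116,0],"dr":[0,0,0],"jaw":0.9},{"linear":[-0.0005,0.0117,0],"dr":[0,0,0],"jaw":0.9}])

```text
clock: 16.58
tcp_pos: [0.5497, -0.0732, 0.1661]
orientation: [-2.216, -2.213, 0.021]
contact_force: [-8.3, 1.5, 12.3]
grip_width: 0.0152
```

```bash
python3 -c "
from k import *
step([.5455,-.1187],15,8,.167)"
```

```text
ang 84.8 rad 45.73mm z 0.1661  Frad 0.7 Fcw -8.4 Fz 12.3 w 0.0152 t 16.57
dr [-0.9  0.2 -0.1]
[-3.3 11.4 -0.9]
[-5.5 10.4  0. ]
[-8.   8.6  0. ]
[-9.9  6.3  0. ]
[-11.2   3.5   0. ]
[-11.7   0.5   0. ]
[-11.5  -2.6   0. ]
[-10.4  -5.5   0. ]
```

```bash
cat >> k.py <<'E'
def rows(n,C=(.5455,-.1187),cmd=15.,act=12.5,r=.045,r0=None):
    step(C,15,0); o=monitor.get_obs();v=o["tcp_pos"][:2]-np.array(C);a=np.arctan2(v[1],v[0]);rr=np.linalg.norm(v)
    for i in range(n):
        p=np.array([np.cos(a),np.sin(a)])*rr; b=a-np.radians(cmd); g=np.array([np.cos(b),np.sin(b)])*r
        d=g-p; print((d[::-1]*1e3).round(1)); a-=np.radians(act); rr=r
E
python3 -c "
from k import *
rows(8)"
```

```text
ang 84.8 rad 45.73mm z 0.1661  Frad 0.7 Fcw -8.4 Fz 12.3 w 0.0152 t 16.57
dr [-0.9  0.2 -0.1]
[-3.3 11.4]
[-5.  10.6]
[-7.2  9.3]
[-9.   7.5]
[-10.4   5.4]
[-11.4   3. ]
[-11.7   0.5]
[-11.6  -2.1]
```

>>> drive_tool(commands=[{"linear":[-0.003,0.0115,-0.0012],"dr":[-0.8,0.2,0],"jaw":0.9},{"linear":[-0.005,0.0106,-0.0005],"dr":[0,0,0],"jaw":0.9},{"linear":[-0.0072,0.0093,0],"dr":[0,0,0],"jaw":0.9},{"linear":[-0.009,0.0075,0],"dr":[0,0,0],"jaw":0.9},{"linear":[-0.0104,0.0054,0],"dr":[0,0,0],"jaw":0.9},{"linear":[-0.0114,0.003,0],"dr":[0,0,0],"jaw":0.9}])

```text
clock: 17.32
tcp_pos: [0.5895, -0.1056, 0.166]
orientation: [-2.189, -2.207, 0.01]
contact_force: [-4.4, 6.8, 9.7]
grip_width: 0.0149
```

```bash
python3 -c "
from k import *
rows(8)"
```

```text
ang 16.5 rad 45.89mm z 0.1660  Frad -2.3 Fcw -7.8 Fz 9.7 w 0.0149 t 17.32
dr [-1.6 -1.1  0.5]
[-11.9   1. ]
[-11.7  -0.7]
[-11.3  -3.2]
[-10.3  -5.6]
[-8.9 -7.7]
[-7.  -9.4]
[ -4.8 -10.7]
[ -2.4 -11.5]
```

>>> drive_tool(commands=[{"linear":[-0.0119,0.001,-0.001],"dr":[-1,-0.8,0.4],"jaw":0.9},{"linear":[-0.0117,-0.0007,-0.0005],"dr":[-0.4,-0.3,0.1],"jaw":0.9},{"linear":[-0.0114,-0.003,0],"dr":[-0.2,0,0],"jaw":0.9},{"linear":[-0.0104,-0.0053,0],"dr":[0,0,0],"jaw":0.9},{"linear":[-0.0091,-0.0073,0],"dr":[0,0,0],"jaw":0.9},{"linear":[-0.0073,-0.009,0],"dr":[0,0,0],"jaw":0.9}])

```text
clock: 18.08
tcp_pos: [0.5805, -0.1453, 0.1683]
orientation: [2.198, 2.241, 0.045]
contact_force: [13.3, 0.5, -5.1]
grip_width: 0.0154
```

```bash
python3 -c "
from k import *
rows(8,act=11.5)"
```

```text
ang -37.2 rad 43.94mm z 0.1683  Frad 10.2 Fcw -8.5 Fz -5.1 w 0.0154 t 18.07
dr [ 1.2 -1.1  1.1]
[-9.  -7.4]
[-6.5 -9.8]
[ -4.4 -10.9]
[ -2.2 -11.5]
[  0.2 -11.7]
[  2.5 -11.5]
[  4.7 -10.8]
[ 6.8 -9.6]
```

>>> drive_tool(commands=[{"linear":[-0.0092,-0.007,0.0008],"dr":[0.8,-0.8,0.8],"jaw":0.9},{"linear":[-0.007,-0.0095,0.0003],"dr":[0.3,-0.2,0.2],"jaw":0.9},{"linear":[-0.005,-0.0107,0],"dr":[0,0,0],"jaw":0.9},{"linear":[-0.0027,-0.0115,0],"dr":[0,0,0],"jaw":0.9},{"linear":[-0.0003,-0.0117,0],"dr":[0,0,0],"jaw":0.9},{"linear":[0.002,-0.0116,0],"dr":[0,0,0],"jaw":0.9}])

```text
clock: 18.82
tcp_pos: [0.5382, -0.1623, 0.1682]
orientation: [2.187, 2.213, 0.037]
contact_force: [7.1, -6.3, -5.8]
grip_width: 0.0155
```

```bash
python3 -c "
from k import *
rows(8,act=11.5)"
```

```text
ang -99.5 rad 44.17mm z 0.1682  Frad 5.0 Fcw -8.1 Fz -5.8 w 0.0155 t 18.82
dr [2.2 0.3 0.7]
[  2.6 -11.4]
[  5.6 -10.3]
[ 7.6 -9. ]
[ 9.2 -7.3]
[10.5 -5.3]
[11.3 -3.1]
[11.7 -0.8]
[11.6  1.5]
```

>>> drive_tool(commands=[{"linear":[0.0024,-0.0115,0.0008],"dr":[1.2,0.2,0.5],"jaw":0.9},{"linear":[0.0053,-0.0105,0.0003],"dr":[0.8,0.1,0.2],"jaw":0.9},{"linear":[0.0074,-0.0091,0],"dr":[0.3,0,0],"jaw":0.9},{"linear":[0.009,-0.0075,0],"dr":[0.2,0,0],"jaw":0.9},{"linear":[0.0104,-0.0055,0],"dr":[0,0,0],"jaw":0.9},{"linear":[0.0112,-0.0034,0],"dr":[0,0,0],"jaw":0.9}])

```text
clock: 19.58
tcp_pos: [0.5008, -0.1253, 0.1672]
orientation: [2.209, 2.196, -0.002]
contact_force: [4.8, -7.9, -3.3]
grip_width: 0.0149
```

```bash
python3 -c "
from k import *
rows(8,act=11.5)"
```

```text
ang -171.6 rad 45.19mm z 0.1672  Frad -3.6 Fcw -8.6 Fz -3.3 w 0.0149 t 19.57
dr [ 1.   1.1 -0.3]
[11.8 -0. ]
[11.5  2.2]
[10.9  4.4]
[9.8 6.5]
[8.3 8.3]
[6.5 9.8]
[ 4.4 10.9]
[ 2.1 11.6]
```

```bash
python3 -c "
from g import *
L=[viewer.grab_frame('scene').astype(np.float32)[:,:,::-1] for i in range(4)]
a=np.mean(L,0).astype(np.uint8);cv2.imwrite('pics/k1s.png',a)
b=cv2.imread('pics/f2s.png')
def sh(w):
  x,y,W,H=w
  return cv2.phaseCorrelate(np.float32(cv2.cvtColor(b,cv2.COLOR_BGR2GRAY)[y:y+H,x:x+W]),np.float32(cv2.cvtColor(a,cv2.COLOR_BGR2GRAY)[y:y+H,x:x+W]))
print(sh((302,222,26,22)))
def m(im):
  w=im[218:258,297:334].astype(int); return w
ga,gb=glass(a,300,218,30,26),glass(b,300,218,30,26);print(ga,gb)
for z in(.092,.096,.1):print(proj('scene',[.568,.0285,z]))
cv2.imwrite('pics/k1.png',np.hstack([cv2.resize(q[215:260,295:340],(396,396),interpolation=cv2.INTER_CUBIC) for q in(b,a)]))
"
```

```text
((0.6974422733452688, -0.6331710510463466), 0.8939576163704013)
((315.43543910980225, 234.06496238708496), (6.058041572570801, 10.731121063232422), 95.37449645996094) ((315.2202978134155, 234.8962860107422), (6.875469207763672, 10.224458694458008), 92.13394927978516)
[314.1796678  234.21248521]
[314.24757645 233.01886091]
[314.31589982 231.81826669]
```

View pics/k1.png

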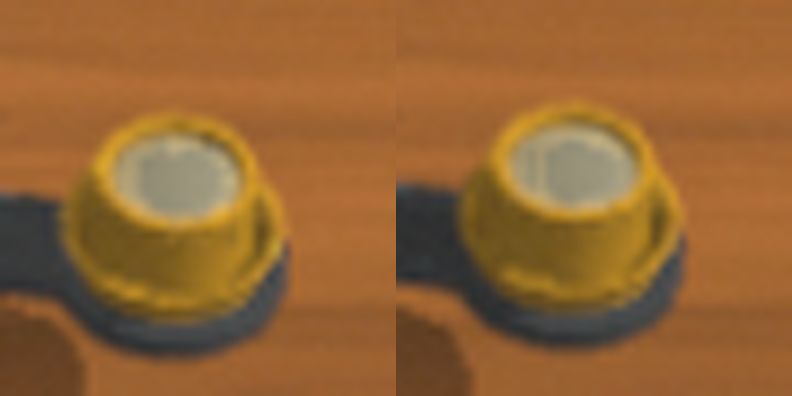

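The table has risen by about 1.1 px, or roughly 4 mm, after about one turn, which agrees. On with the second turn.

```bash
python3 -c "
from k import *
rows(8,act=12)"
```

```text
ang -173.2 rad 45.17mm z 0.1671  Frad -1.1 Fcw -4.2 Fz -1.1 w 0.0151 t 19.77
dr [ 1.   1.  -0.3]
[11.8  0.3]
[11.5  2.6]
[10.7  4.9]
[9.4 7. ]
[7.7 8.8]
[ 5.7 10.2]
[ 3.5 11.2]
[ 1.1 11.7]
```

>>> drive_tool(commands=[{"linear":[0.0118,0.0003,0],"dr":[0.6,0.6,-0.2],"jaw":0.9},{"linear":[0.0115,0.0026,0],"dr":[0.3,0.3,-0.1],"jaw":0.9},{"linear":[0.0107,0.0048,-0.0003],"dr":[0,0,0],"jaw":0.9},{"linear":[0.0095,0.0069,-0.0003],"dr":[0,0,0],"jaw":0.9},{"linear":[0.0078,0.0087,-0.0003],"dr":[0,0,0],"jaw":0.9},{"linear":[0.0059,0.0102,-0.0003],"dr":[0,0,0],"jaw":0.9}])

```text
clock: 20.52
tcp_pos: [0.5257, -0.0777, 0.1665]
orientation: [-2.232, -2.208, 0.035]
contact_force: [-7.3, -3.0, 8.9]
grip_width: 0.0152
```

```bash
python3 -c "
from k import *
rows(8,act=12)"
```

```text
ang 115.8 rad 45.54mm z 0.1665  Frad 0.5 Fcw -7.8 Fz 8.9 w 0.0152 t 20.52
dr [-1.   0.8 -0.6]
[ 3.2 11.4]
[ 1.3 11.7]
[-1.2 11.7]
[-3.6 11.2]
[-5.8 10.2]
[-7.8  8.8]
[-9.5  6.9]
[-10.7   4.8]
```

>>> drive_tool(commands=[{"linear":[0.0034,0.0114,-0.0008],"dr":[-0.7,0.5,-0.5],"jaw":0.9},{"linear":[0.0014,0.0117,-0.0005],"dr":[-0.3,0.2,0],"jaw":0.9},{"linear":[-0.001,0.0117,-0.0003],"dr":[-0.3,0,0],"jaw":0.9},{"linear":[-0.0033,0.0113,-0.0003],"dr":[-0.3,0,0],"jaw":0.9},{"linear":[-0.0055,0.0104,0],"dr":[0,0,0],"jaw":0.9},{"linear":[-0.0075,0.009,0],"dr":[0,0,0],"jaw":0.9}])

```text
clock: 21.28
tcp_pos: [0.5782, -0.0862, 0.166]
orientation: [-2.208, -2.206, 0.019]
contact_force: [-9.1, 2.9, 12.6]
grip_width: 0.0153
```

```bash
python3 -c "
from k import *
rows(8,act=12)"
```

```text
ang 44.8 rad 46.10mm z 0.1660  Frad -4.4 Fcw -8.5 Fz 12.6 w 0.0153 t 21.27
dr [-1.3 -0.3 -0.1]
[-10.1   6.3]
[-10.6   5. ]
[-11.4   2.7]
[-11.7   0.3]
[-11.5  -2.2]
[-10.8  -4.5]
[-9.7 -6.7]
[-8.1 -8.6]
```

>>> drive_tool(commands=[{"linear":[-0.0101,0.0063,-0.001],"dr":[-0.8,-0.3,0],"jaw":0.9},{"linear":[-0.0106,0.005,-0.0006],"dr":[-0.4,0,0],"jaw":0.9},{"linear":[-0.0114,0.0027,-0.0003],"dr":[-0.2,0,0],"jaw":0.9},{"linear":[-0.0117,0.0004,0],"dr":[-0.2,0,0],"jaw":0.9},{"linear":[-0.0115,-0.0019,0],"dr":[0,0,0],"jaw":0.9},{"linear":[-0.011,-0.004,0],"dr":[0,0,0],"jaw":0.9}])

```text
clock: 22.02
tcp_pos: [0.5893, -0.1289, 0.1672]
orientation: [-2.188, -2.225, -0.03]
contact_force: [4.9, 7.3, 2.1]
grip_width: 0.0153
```

```bash
python3 -c "
from k import *
rows(8,act=12)"
```

```text
ang -13.1 rad 45.00mm z 0.1672  Frad 3.2 Fcw -8.2 Fz 2.1 w 0.0153 t 22.02
dr [-0.1 -1.6  1. ]
[-11.   -4.1]
[-9.9 -6.3]
[-8.4 -8.2]
[-6.5 -9.8]
[ -4.3 -10.9]
[ -1.9 -11.6]
[  0.5 -11.7]
[  3.  -11.4]
```

Since the bite: 553°. About 167° is left.

>>> drive_tool(commands=[{"linear":[-0.0112,-0.0038,0],"dr":[0,-1,0.6],"jaw":0.9},{"linear":[-0.0103,-0.0058,0],"dr":[0.2,-0.4,0.3],"jaw":0.9},{"linear":[-0.0089,-0.0077,0.0002],"dr":[0.2,0,0],"jaw":0.9},{"linear":[-0.0071,-0.0094,0.0002],"dr":[0.2,0,0],"jaw":0.9},{"linear":[-0.005,-0.0107,0.0002],"dr":[0.2,0,0],"jaw":0.9},{"linear":[-0.0028,-0.0115,0.0002],"dr":[0,0,0],"jaw":0.9}])

```text
clock: 22.78
tcp_pos: [0.5614, -0.1594, 0.1685]
orientation: [2.197, 2.237, 0.035]
contact_force: [11.4, -5.0, -6.8]
grip_width: 0.0149
```

```bash
python3 -c "
from k import *
rows(8,act=12)"
```

```text
ang -68.7 rad 43.70mm z 0.1685  Frad 8.9 Fcw -8.8 Fz -6.8 w 0.0149 t 22.77
dr [ 1.1 -0.7  1. ]
[ -4.  -10.9]
[ -0.4 -11.7]
[  2.1 -11.6]
[  4.4 -10.9]
[ 6.6 -9.7]
[ 8.5 -8.1]
[10.  -6.2]
[11.1 -4. ]
```

Turned 608.7°; 111° left.

>>> drive_tool(commands=[{"linear":[-0.004,-0.0109,0.0006],"dr":[0.7,-0.5,0.7],"jaw":0.9},{"linear":[-0.0008,-0.0117,0.0006],"dr":[0.4,-0.2,0.3],"jaw":0.9},{"linear":[0.0015,-0.0116,0.0003],"dr":[0.3,0,0],"jaw":0.9},{"linear":[0.0037,-0.0111,0],"dr":[0.3,0,0],"jaw":0.9},{"linear":[0.0058,-0.0102,0],"dr":[0,0,0],"jaw":0.9}])

```text
clock: 23.4
tcp_pos: [0.5192, -0.1547, 0.168]
orientation: [2.205, 2.21, 0.007]
contact_force: [6.3, -5.2, -7.2]
grip_width: 0.0149
```

```bash
python3 -c "
from k import *
rows(8,act=12)"
```

```text
ang -126.2 rad 44.58mm z 0.1680  Frad 0.5 Fcw -8.1 Fz -7.2 w 0.0149 t 23.40
dr [1.  0.6 0.1]
[ 7.8 -8.7]
[ 9.7 -6.6]
[10.9 -4.5]
[11.6 -2.1]
[11.7  0.3]
[11.4  2.8]
[10.6  5.1]
[9.3 7.2]
```

>>> drive_tool(commands=[{"linear":[0.0078,-0.0087,0.0005],"dr":[0.6,0.4,0],"jaw":0.9},{"linear":[0.0097,-0.0066,0.0003],"dr":[0.3,0.2,0],"jaw":0.9},{"linear":[0.0109,-0.0045,0],"dr":[0,0,0],"jaw":0.9}])

```text
clock: 23.78
tcp_pos: [0.5024, -0.1318, 0.1675]
orientation: [2.213, 2.209, -0.001]
contact_force: [3.0, -7.4, -4.1]
grip_width: 0.0151
```

```bash
python3 -c "
from k import *
rows(3,cmd=10,act=9)"
```

```text
ang -163.0 rad 45.01mm z 0.1675  Frad -0.7 Fcw -7.9 Fz -4.1 w 0.0151 t 23.77
dr [ 0.6  0.6 -0.1]
[ 7.7 -1.6]
[ 7.8 -0.4]
[7.8 0.8]
```

>>> drive_tool(commands=[{"linear":[0.0078,-0.0016,0],"dr":[0.4,0.4,0],"jaw":0.9},{"linear":[0.0055,-0.0003,0],"dr":[0,0,0],"jaw":0.9},{"linear":[0,0,0],"dr":[0,0,0],"jaw":0.9}])

```text
clock: 24.15
tcp_pos: [0.5006, -0.1226, 0.1672]
orientation: [2.22, 2.209, -0.007]
contact_force: [0.3, -0.3, 0.8]
grip_width: 0.0152
```

```bash
python3 -c "
from k import *
rows(3,cmd=10,act=9)
L=[viewer.grab_frame('scene').astype(np.float32)[:,:,::-1] for i in range(4)]
a=np.mean(L,0).astype(np.uint8);cv2.imwrite('pics/m1s.png',a);b=cv2.imread('pics/f2s.png')
cv2.imwrite('pics/m1.png',np.hstack([cv2.resize(q[215:260,295:340],(396,396),interpolation=cv2.INTER_CUBIC) for q in(b,a)]))
g=lambda q:np.float32(cv2.cvtColor(q,cv2.COLOR_BGR2GRAY))
T=g(b)[222:254,300:330]
for nm in('k1s','m1s'):
  best=cv2.matchTemplate(cv2.resize(g(cv2.imread(f'pics/{nm}.png'))[210:262,290:340],None,fx=8,fy=8,interpolation=cv2.INTER_CUBIC),cv2.resize(T,None,fx=8,fy=8,interpolation=cv2.INTER_CUBIC),cv2.TM_CCOEFF_NORMED)
  l=cv2.minMaxLoc(best)[3];print(nm,l[0]/8-10,l[1]/8-12)
rows(1)
"
```

```text
ang -175.0 rad 45.11mm z 0.1672  Frad -0.3 Fcw -0.3 Fz 0.8 w 0.0152 t 24.15
dr [ 0.2  0.6 -0.3]
[7.9 0.1]
[7.7 1.2]
[7.5 2.4]
k1s 0.125 -1.125
m1s 0.125 -2.375
ang -175.4 rad 45.09mm z 0.1672  Frad 1.1 Fcw -3.2 Fz 0.7 w 0.0153 t 24.35
dr [ 0.2  0.6 -0.3]
[11.7  0.7]
```

View pics/m1.png

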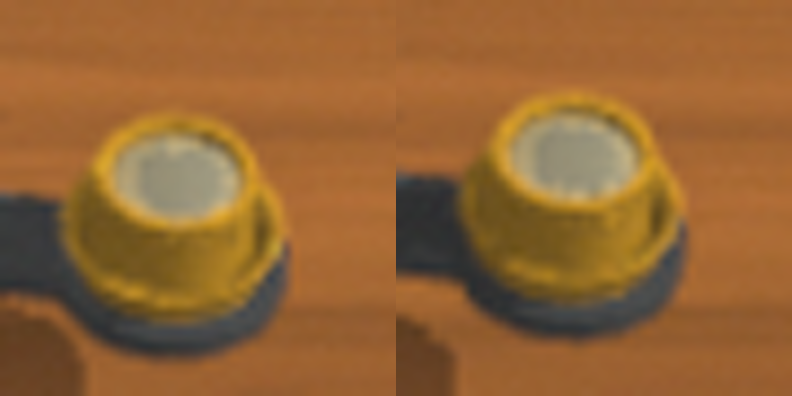

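At -175.4° the screw has turned 715° ±10° from the bite, and the camera shift of 2.4 px gives about 7.9 mm. That is within tolerance, so I release and withdraw.

>>> drive_tool(commands=[{"linear":[0,0,0],"dr":[0,0,0],"jaw":0.6},{"linear":[0,0,0],"dr":[0,0,0],"jaw":0.2},{"linear":[0,0,0],"dr":[0,0,0],"jaw":0},{"linear":[0,0,0],"dr":[0,0,0],"jaw":0}])

```text
clock: 24.85
tcp_pos: [0.5002, -0.1199, 0.1665]
orientation: [2.219, 2.214, -0.006]
contact_force: [-0.8, 0.3, -0.7]
grip_width: 0.0849
```

>>> drive_tool(commands=[{"linear":[0,0,-0.02],"dr":[0,0,0],"jaw":0},{"linear":[0,0,-0.03],"dr":[0,0,0],"jaw":0},{"linear":[0,0,-0.04],"dr":[0,0,0],"jaw":0},{"linear":[-0.04,0,0],"dr":[0,0,0],"jaw":0},{"linear":[-0.05,0,0],"dr":[0,0,0],"jaw":0},{"linear":[-0.05,0,0],"dr":[0,0,0],"jaw":0},{"linear":[-0.03,0,0],"dr":[0,0,0],"jaw":0},{"linear":[0,0,0],"dr":[0,0,0],"jaw":0}])

```text
clock: 25.85
tcp_pos: [0.5006, -0.292, 0.2608]
orientation: [2.213, 2.219, -0.005]
contact_force: [0.1, 0.6, -0.1]
grip_width: 0.0854
```

```bash
python3 -c "
from k import *
err([.5,-.3,.25])
L=[viewer.grab_frame('scene').astype(np.float32)[:,:,::-1] for i in range(4)]
a=np.mean(L,0).astype(np.uint8);cv2.imwrite('pics/n1s.png',a);b=cv2.imread('pics/f2s.png')
cv2.imwrite('pics/n1t.png',viewer.grab_frame('top')[:,:,::-1])
g=lambda q:np.float32(cv2.cvtColor(q,cv2.COLOR_BGR2GRAY))
T=g(b)[222:254,300:330]
best=cv2.matchTemplate(cv2.resize(g(a)[210:262,290:340],None,fx=8,fy=8,interpolation=cv2.INTER_CUBIC),cv2.resize(T,None,fx=8,fy=8,interpolation=cv2.INTER_CUBIC),cv2.TM_CCOEFF_NORMED)
l=cv2.minMaxLoc(best)[3];print(l[0]/8-10,l[1]/8-12)
"
```

```text
tcp [ 0.5006 -0.292   0.2608] lin [-0.0079 -0.0006  0.0109] dr [0.1548 0.4172 0.1542] F [ 0.0696  0.5829 -0.0824] w 0.08542624813598163 25.85
0.125 -2.375
```

View pics/n1s.png

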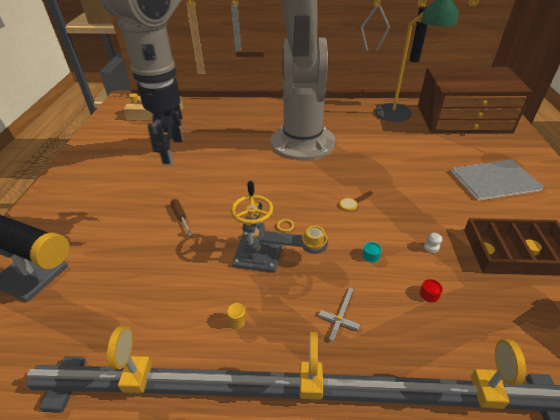

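View pics/n1t.png

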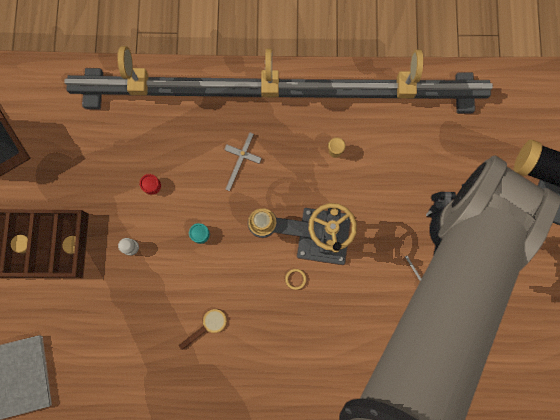

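The lens is in the nest at top (262,221), and the handle points toward the robot at (337,246), as expected. Every bystander stands where it was and the gripper is clear, so I hand in.

```bash
python3 -c "
from bench import job
print(job.hand_in())"
```

```text
the job is handed in; nothing more can be done
None
```

I put the lens in the nest and let go. I then wound the stand's handwheel clockwise about two turns from where the screw bit, released the handle and withdrew. The job is handed in at about 26 s; it gave no verdict.

**Lens:** the last pictures show it upright and centred in the nest. At first its rim looked about 4 mm too high. I put that down to the nest's visible outer wall skewing the measurement. The lens rim's aspect ratio (0.70, against 0.707 for an upright lens) fits a seated lens. While setting it down, the contact force briefly reached about 50 N.

**Winding:** the handle ran loose until somewhere between -170° and -190°, where the drag rose to about 8 N. I took the bite as -180°, so the wheel turned about 715° ±10° from there, which raises the table about 7.9 mm. The camera shift of 2.4 px also gives about 7.9 mm, and it was unchanged after I let go. The largest outside force read while cranking was about 20 N, with a 20 N grip.

**Other things:** all the bystanders look undisturbed in the last pictures, the screwdriver only in the scene view because the arm hid part of it from above. The gripper was clear of everything.

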